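# Wedge the levelling table up to its stop

## Task

The small levelling table that carries a culture dish hangs low at the front. Take the aluminium wedge by its grip block, slide its thin end along the bench under the steel foot in the middle of the table's front edge, and push it in until the platform has risen to the height mark and bears snugly, but not hard, against the rubber bumper of the stop; then let go and leave the wedge standing there. Lift the platform only with the wedge, do not push against the platform or the stop yourself, and leave the other things where they are.

Things in the scene. Friction and masses are not known exactly. Their poses are not given: they have to be found in the camera images.
- stand: Fixed aluminium frame of the levelling table, on the bench. Origin on the bench below the platform's steel foot; x points from the open front (where the wedge goes in) to the hinge 140 mm behind, z up. Rails 10 mm high run back along both sides (y = +-78 mm); the front is open for 40 mm either side of the middle.
- platform: Hinged aluminium plate 150 mm deep x 140 mm wide x 6 mm, about 0.4 kg, with a culture dish held by pins. Origin on the hinge axis, 36.5 mm above the bench; x points back, z is the plate's normal. At rest it slopes 0.1 rad down to its front edge, 14 mm in front of the foot, 24 mm high, where two rubber legs at y = +-58 mm touch the bench. The front takes about 2 N to lift.
- stop_face (a point): Lowest point of the round rubber bumper (12 mm diameter) of the stop: the height mark. It hangs over the platform's front left corner, 12 mm behind the foot and 56 mm left of it (stand frame x = +12, y = +56 mm), 36 to 38 mm above the bench; the platform's top face meets it after rising 9 to 12 mm. The bumper gives under 1 mm under 10 N.
- stop_post: The fixed stop: upright post 12 mm in diameter and arm, 55 mm high, at the left of the stand's front (stand frame x = +12, y = +92 mm) with dark rings scribed round it. Same axes as the stand; origin on the stand's, at the height to which the post is set (within 1.2 mm of the bench top).
- wedge_grip (a point): Centre of the wedge's grip block, half-way up, 22.5 mm above the bench when the wedge stands on it. x points along the wedge to the thin end, z up. The block is 30 x 30 x 45 mm high and free to grasp from above across its y sides.
- wedge_tip (a point): Thin end of the wedge, 1.5 mm above its underside, 155 mm in x from the middle of the grip block. Same axes as wedge_grip.
- wedge: Loose aluminium wedge, 0.18 kg. Origin under the middle of its block, on the flat underside. The ramp falls from 34 mm high at x = +15 mm to 3 mm at x = +155 mm; 36 mm wide; friction 0.3, so it stays when let go, if it lay flat (held up or tipped in a grasp, it settles and slackens). It slides under at 2 to 3 N; from the stop on the push rises 2 to 3 N per mm; 4 to 10 N more is snug.
- beaker: Loose clear beaker, 45 mm wide, 59 mm high; origin under its centre. A bystander.
- spare_dish: Loose culture dish, 60 mm wide, 15 mm high; origin under its centre. A bystander.
- tape_roll: Loose roll of tape, 96 mm wide, 25 mm high; origin under its centre. A bystander.
- counter: Loose hand tally counter, 46 mm wide, 21 mm high; origin under its centre. A bystander.
- timer: Loose bench timer, 66 x 64 x 20 mm; origin under its centre. A bystander.
- foot_seat (a point): Where the steel foot leaves the underside of the plate, in the middle, 140 mm in front of the hinge; axes of the platform. The foot is 12 mm in diameter with a round end, screwed in by an unknown amount: its lowest point at rest is 4.5 to 11.5 mm above the bench and is not measured, so the wedge travel that meets the stop differs by up to 16 mm either way from a calculation.
Things that resemble listed ones, but are neither listed nor needed, are in the scene too. Leave any blue look-alike of the stop_post alone.

How it is judged:
On the way:
1. the wedge's thin end is under the platform's foot and carries it, before the stop is met (contact force between wedge and platform above 0.5 N and contact force between platform and stop_post below 0.2 N and x of wedge_tip in the frame of stand above 0.005 m), for 0.1 s.
At the end, for the whole second after the job is handed in: The platform bears against the stop's bumper with more than 2 N, held up by the wedge (more than 1.5 N between them), the wedge standing flat on the bench (within 0.06 rad) and at rest (contact force between platform and stop_post above 2 N and contact force between wedge and platform above 1.5 N and angle between wedge's own z axis and vertical below 0.06 rad and linear speed of wedge below 0.01 m/s); the robot touches nothing.
It fails at once if the platform is forced against the stop with more than 14 N (contact force between platform and stop_post above 14 N).
It fails at once if the robot pushes on the platform with more than 4 N (contact force between any of the arm, the fingers and platform above 4 N).
It fails at once if the robot pushes on the stop with more than 4 N (contact force between any of the arm, the fingers and stop_post above 4 N).
It fails at once if a bystander is moved by more than 30 mm (distance of any of beaker, spare_dish, tape_roll, counter, timer from where it was at the start of the episode above 0.03 m).
It also fails if it takes over 58 s, if anything falls off the work surface, if the arm or the gripper's body presses on something with over 40 N, if the wrist force passes 120 N, or if a joint passes its speed limit or range.

## Robot

A 7-joint arm with a two-finger parallel gripper is mounted at the origin on a cart in front of the work surface, level with it; the furniture and walls round the work are solid. World frame = base frame: x ahead of the robot, y to its left, z up, the work surface at z = 0. Lengths are in m, angles in rad, forces in N, time in s.
With the tool pointing down it reaches from about 0.4 to 0.875 m from the base axis. Payload 19.3 kg.
Tool frame: the origin (TCP) lies between the finger pads; the fingertips stand 8 mm ahead of it and the grasp point (between the pads) lies 11 mm behind it (bot.tip_extent is the x of the fingertips in the tool frame, in m); x points along the fingers, y is the direction in which the jaws open and shut, and the axes are right-handed (so a half turn about x gives the same grasp; the last joint's range is limited). The gripper opens to 85 mm and grips with 20 to 120 N. Pads are 22 mm wide; open, the fingers measure 114 mm over their backs; the gripper's body (76 mm by 85 mm) begins 54 mm behind the grasp point. The pads swing forward as they close: fully open they stand 13 mm farther back than shut.
Start: joints at [1.194, 0.521, -0.036, 1.599, 0.021, 1.021, -0.113], TCP at [0.189, -0.596, 0.239] pointing down, gripper open.
Joint ranges: [-2.91, 2.91], [-0.3, 2.13], [-1.5, 1.42], [0.17, 2.43], [-1.26, 4.41], [0.16, 1.93], [-2.52, 2.52]. Speed limits (rad/s): [1.89, 1.89, 2.39, 2.39, 3.01, 3.01, 3.01].

## Interface

Orientations are given as [roll, pitch, yaw] about the fixed x, y, z axes, in that order (R = Rz(yaw) Ry(pitch) Rx(roll)).
In Python, from workcell import telemetry, grab_frame, job, cut_out, pinpoint, bot gives the robot as it stands.
- The arm moves only by the tool send_rows, never from a script. Its argument "rows" is a list of rows, each an object of numbers: "dx", "dy", "dz": the shift along the tool's x, y, z in cm; "rx", "ry", "rz": the turn, a rotation vector about the tool's x, y, z in units of 10 degrees (1.0 is 10 degrees); "fingers": the closure, from -1 (fully open) to 1 (shut). In form: [{"dx": .., "dy": .., "dz": .., "rx": .., "ry": .., "rz": .., "fingers": ..}, ...]. A call has exactly 8 rows; each row is the pose to reach, as a shift and turn from the pose commanded when the call began, along the tool's axes at that moment; what a row does not reach only later rows make up. A row lasts 1/8 s, in which the tool goes at most 62.5 mm and 10.7 degrees, less where a joint would pass 70% of its speed; a pose out of reach is approached as far as the arm can. A call with a gripper value outside its range is refused whole. The fingers move at their own pace and stop on an object; "squeeze" is the grip in N (left out, the last holds). Time passes only in rows, so rows that repeat a pose let the fingers close, or fill a call up. It gives the time, the measured TCP pose, the force and the opening at its end, in the units of the state.
- telemetry.observe(): the state, without advancing time (a new reading comes with each control period).
- grab_frame(name): name is "scene" or "side" or "wrist"; returns a dict with "pixels" (420x560x3 uint8, blue, green, red), "fx", "fy", "cx", "cy" (pixels), "R" (3x3) and "t" (3): a world point X has camera coordinates R X + t. Camera axes: x right, y down, z forward; pixel columns grow to the right and rows downward; lengths in m; the calibration is good to about 2 mm. The wrist camera is an equidistant fisheye: a pixel r from the principal point sees the ray r / f radians off the axis. A picture is of the moment at which its call begins. There is no depth.
- job.job_done(): hands the job in, once; it reports no verdict.
Trained networks look in a picture, given as the dict that the camera call returned (one of the last four; its "shot" number tells which), for a name from the list of things; names that differ only in an ending like _2 or _b are one class to them, and where a whole thing is asked for, a point or a joint stands for the part that bears it (a point fixed in the world has none). Each returns a list of dicts, best first, with "conf" (0 to 1); they miss things now and then, are a little off and sometimes report something else, mostly with a low value. They report only what shows in the picture. A call takes as long as a camera call. They do not tell look-alikes from the thing itself.
- cut_out(picture, label): "pixels" (420x560 bool, what is visible of it) and "centre" ([column, row] in pixels, amid what is visible of it).
- pinpoint(picture, label): "centre" ([column, row] in pixels: a listed point, or the origin of a listed thing).
The state is a dict: "clock": time; "qpos": joint angles; "qd": joint speeds; "joint_efforts": joint torques, N m; "position": TCP position; "tool_rot": TCP orientation; "force": force on the tool from outside, world axes, zero at the start; "moment": the same for the moment, N m; "grip_width": finger opening in m.
Only numpy, scipy, OpenCV 4.12 (cv2) and the standard library are available. Lean on these libraries where they do the work, as an engineer would, in place of code of your own. Each camera call takes 0.05 s, during which the arm holds its last target.

## Working session

There is one attempt and no reset: what is moved stays moved. The work goes in short steps, Python scripts to look and compute and a tool call to move; the robot and the scene stay as the last step left them, time stands still between calls to the robot, and variables do not carry over. Pictures are saved under pics/ and viewed, and the job is handed in when it is done.

Besides the shell and the picture viewer there is one more tool, called as name([rows], argument=value, ...), one row to a line, values as JSON. send_rows: Moves the arm, as the interface text tells. Its arguments: {"type":"object","properties":{"rows":{"type":"array","items":{"type":"object","properties":{"dx":{"type":"number"},"dy":{"type":"number"},"dz":{"type":"number"},"rx":{"type":"number"},"ry":{"type":"number"},"rz":{"type":"number"},"fingers":{"type":"number"}}}},"squeeze":{"type":"number"}},"required":["rows"]}

```bash
mkdir -p pics; ls
cat > h.py <<'E'
import numpy as np, cv2
from workcell import telemetry, grab_frame, job, cut_out, pinpoint, bot
def ray(p,px):
    u,v=px; R=np.array(p["R"]);t=np.array(p["t"])
    return -R.T@t, R.T@(lambda d:d/np.linalg.norm(d))(np.array([(u-p["cx"])/p["fx"],(v-p["cy"])/p["fy"],1.]))
def wray(p,px):
    u,v=px; R=np.array(p["R"]);t=np.array(p["t"])
    x=(u-p["cx"])/p["fx"];y=(v-p["cy"])/p["fy"];r=np.hypot(x,y)
    d=np.array([x/r*np.sin(r),y/r*np.sin(r),np.cos(r)]) if r>1e-9 else np.array([0,0,1.])
    return -R.T@t,R.T@d
def onz(cr,z):
    c,d=cr; return c+d*(z-c[2])/d[2]
def tri(rs):
    A=np.zeros((3,3));b=np.zeros(3)
    for c,d in rs:
        P=np.eye(3)-np.outer(d,d);A+=P;b+=P@c
    x=np.linalg.solve(A,b)
    return x,[np.linalg.norm((np.eye(3)-np.outer(d,d))@(x-c)) for c,d in rs]
def proj(p,X):
    q=np.array(p["R"])@np.array(X)+np.array(p["t"]);return np.array([p["cx"]+p["fx"]*q[0]/q[2],p["cy"]+p["fy"]*q[1]/q[2]])
E
python3 - <<'E'
from h import *
np.set_printoptions(precision=4,suppress=True)
P={n:grab_frame(n) for n in("scene","side","wrist")}
for n,p in P.items():
    cv2.imwrite(f"pics/{n}0.png",p["pixels"]); R=np.array(p["R"]);print(n,-R.T@np.array(p["t"]),R[2],p["fx"])
for lab in ["stand","platform","stop_face","stop_post","wedge_grip","wedge_tip","wedge","foot_seat","beaker","spare_dish","tape_roll","counter","timer"]:
    for n in P:
        print(lab,n,[(np.round(d["centre"],1).tolist(),round(d["conf"],2)) for d in pinpoint(P[n],lab)][:4])
s=telemetry.observe();print(s)
print([a for a in dir(bot) if a[0]!='_'])
E
```

```text
pics
scene [0.1751 0.5448 0.704 ] [ 0.44   -0.5335 -0.7223] 407.92622885020575
side [0.596  0.8893 0.7089] [-0.0261 -0.7848 -0.6192] 402.85195874899483
wrist [ 0.2592 -0.5744  0.3744] [-0.2807 -0.0866 -0.9559] 325.19226210127806
stand scene [([249.5, 230.6], 0.56)]
stand side [([257.5, 251.1], 0.83)]
stand wrist []
platform scene [([212.0, 191.2], 0.83)]
platform side [([205.1, 237.3], 0.88)]
platform wrist []
stop_face scene [([246.0, 265.5], 0.5), ([227.9, 229.1], 0.48)]
stop_face side [([251.2, 254.9], 0.68), ([290.4, 258.6], 0.6)]
stop_face wrist []
stop_post scene []
stop_post side [([259.3, 249.8], 0.73), ([286.5, 256.7], 0.64)]
stop_post wrist []
wedge_grip scene [([376.3, 202.1], 0.94)]
wedge_grip side [([320.1, 186.2], 0.75)]
wedge_grip wrist []
wedge_tip scene [([358.3, 256.1], 0.59)]
wedge_tip side [([341.6, 222.0], 0.86)]
wedge_tip wrist []
wedge scene [([376.2, 209.7], 0.72), ([376.9, 202.1], 0.59), ([209.9, 193.4], 0.16)]
wedge side [([318.6, 192.5], 0.58)]
wedge wrist []
foot_seat scene [([248.9, 223.9], 0.71), ([223.5, 228.4], 0.68)]
foot_seat side [([259.1, 243.6], 0
[... 373 characters left out ...]
([342.2, 224.0], 0.54), ([365.6, 272.0], 0.53)]
counter wrist []
timer scene [([418.6, 194.9], 0.85)]
timer side [([328.7, 173.4], 0.64), ([266.5, 188.9], 0.54)]
timer wrist []
{'clock': 2.1, 'qpos': array([ 1.1938,  0.5214, -0.0363,  1.5995,  0.0212,  1.0211, -0.1128]), 'qd': array([ 0.0018, -0.0003,  0.0011, -0.001 ,  0.0003, -0.0005, -0.    ]), 'joint_efforts': array([ -0.0049, -92.6854,   1.9756, -37.0265,   0.0178,   0.0016,
         0.0001]), 'position': array([ 0.1887, -0.5958,  0.2393]), 'tool_rot': array([ 0.8319,  1.5708, -2.0029]), 'force': array([-0.2356,  0.4344,  0.0212]), 'moment': array([ 0.0244,  0.0103, -0.0286]), 'grip_width': 0.08522861047962986}
['IKError', 'tip_extent']
```

Run:
```python
import cv2
a=cv2.imread("pics/scene0.png");b=cv2.imread("pics/side0.png")
cv2.imwrite("pics/scene0c.png",cv2.resize(a[130:380,150:480],None,fx=2.4,fy=2.4,interpolation=3))
cv2.imwrite("pics/side0c.png",cv2.resize(b[130:380,150:480],None,fx=2.4,fy=2.4,interpolation=3))
```

```text
(no output)
```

View pics/scene0c.png

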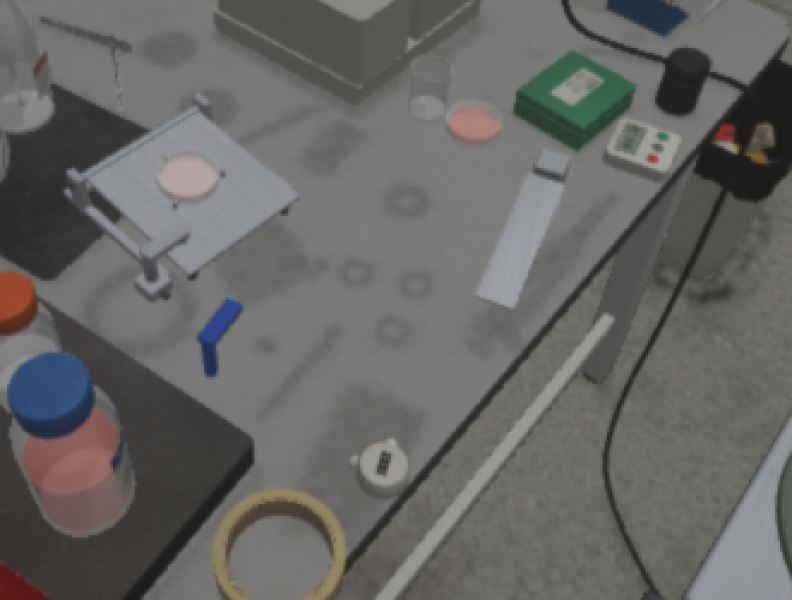

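View pics/side0c.png

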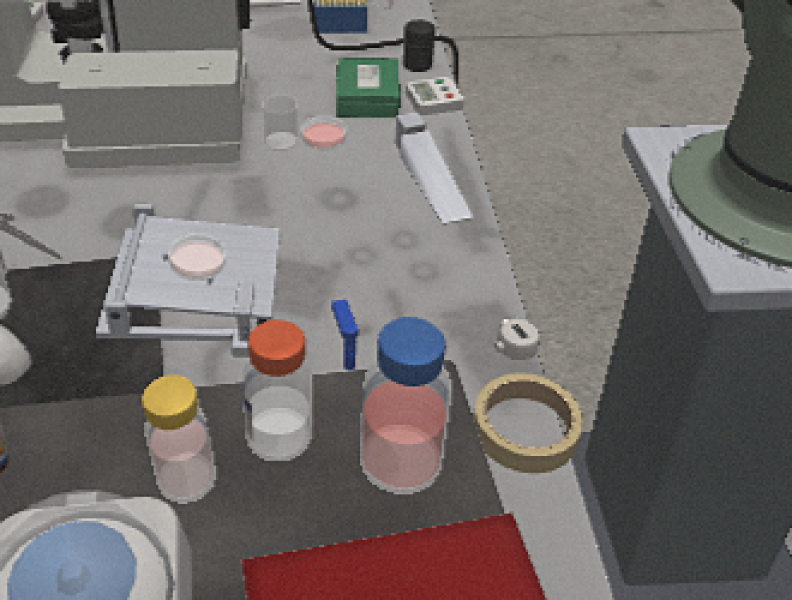

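View pics/scene0.png

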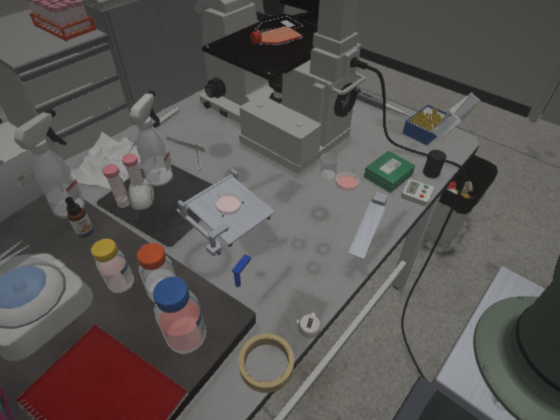

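View pics/side0.png

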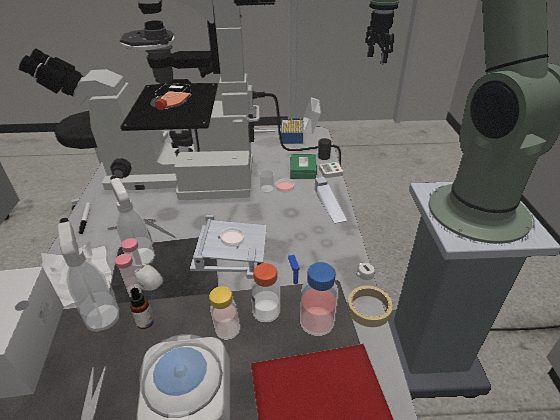

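Run:
```python
from h import *
np.set_printoptions(precision=4,suppress=True)
S=grab_frame("scene");D=grab_frame("side")
def t(n,a,b): print(n,*tri([ray(S,a),ray(D,b)]))
t("grip",(376.3,202.1),(320.1,186.2));t("tip",(358.3,256.1),(341.6,222.0))
t("stand",(249.5,230.6),(257.5,251.1));t("platform",(212,191.2),(205.1,237.3))
t("foot_seat",(248.9,223.9),(259.1,243.6))
t("stop_face",(227.9,229.1),(251.2,254.9))
t("beaker",(326.3,174.9),(264.8,188.6));t("dish",(346.6,184.5),(284.9,183.2));t("counter",(308.6,325),(365.6,272));t("timer",(418.6,194.9),(328.7,173.4))
print("tape",onz(ray(D,(368.6,309)),0))
# green box corners etc
for n,px in dict(box_corner_low=(390,189),box_left=(364,178)).items(): print(n,onz(ray(S,px),0))
```

```text
grip [ 0.4399 -0.1192  0.0269] [np.float64(0.00202947419382145), np.float64(0.002029474193821389)]
tip [ 0.3945  0.0201 -0.0029] [np.float64(0.0010736328239434407), np.float64(0.0010736328239434603)]
stand [ 0.6302  0.1154 -0.0128] [np.float64(0.0011671601685257), np.float64(0.001167160168525693)]
platform [0.761  0.1052 0.0288] [np.float64(0.0019457790105217795), np.float64(0.0019457790105217709)]
foot_seat [0.6248 0.1209 0.0185] [np.float64(0.0014376006479174402), np.float64(0.0014376006479174576)]
stop_face [0.6445 0.1669 0.0246] [np.float64(0.002239286677875421), np.float64(0.0022392866778754325)]
beaker [ 0.6061 -0.1523 -0.0013] [np.float64(0.0012335416962008176), np.float64(0.0012335416962009024)]
dish [ 0.5411 -0.1476  0.0139] [np.float64(0.006410732248092299), np.float64(0.006410732248092199)]
counter [0.3722 0.2265 0.0103] [np.float64(0.001381823811259601), np.float64(0.0013818238112597242)]
timer [ 0.3906 -0.261  -0.0199] [np.float64(0.0007034629937632085), np.float64(0.0007034629937632425)]
tape [0.3852 0.3292 0.    ]
box_corner_low [ 0.4503 -0.2117  0.    ]
box_left [ 0.5229 -0.204   0.    ]
```

```bash
cat >> h.py <<'E'
from scipy.spatial.transform import Rotation as Ro
def toolR(s): return Ro.from_euler('xyz',s["tool_rot"]).as_matrix()
def plan(s,pos,jaw):
    """shift (cm, tool axes) & rotvec (10deg) from measured pose to down-pointing pose with jaw yaw (deg)"""
    R=toolR(s); d=R.T@(np.array(pos)-s["position"])*100
    j=np.radians(jaw); y=np.array([np.cos(j),np.sin(j),0]);x=np.array([0,0,-1.]);Rt=np.column_stack([x,y,np.cross(x,y)])
    rv=np.degrees(Ro.from_matrix(R.T@Rt).as_rotvec())/10
    return d,rv
E
python3 - <<'E'
from h import *
np.set_printoptions(precision=4,suppress=True)
s=telemetry.observe();R=toolR(s);print(R,np.degrees(np.arctan2(R[1,1],R[0,1])))
for j in (18,-162): print(j,plan(s,(0.44,-0.119,0.22),j))
S=grab_frame("scene");D=grab_frame("side")
print("blue base",onz(ray(S,(237.5,285)),0),onz(ray(D,(150+350/2.4,130+365/2.4)),0))
print("blue top",tri([ray(S,(235,270)),ray(D,(150+350/2.4,130+335/2.4))]))
# platform corners: scene full px -> crop coords /2.4
c=lambda x,y:(150+x/2.4,130+y/2.4)
pl=tri([ray(S,c(298,193)),ray(D,c(279,230))]);pr=tri([ray(S,c(192,271)),ray(D,c(273,318))]);print(pl,pr)
E
```

```text
[[-0.      0.3019 -0.9533]
 [ 0.     -0.9533 -0.3019]
 [-1.     -0.      0.    ]] -72.42533027509253
18 (array([  1.9301, -37.8679, -38.3538]), array([-9.0425, -0.0001,  0.0002]))
-162 (array([  1.9301, -37.8679, -38.3538]), array([8.9575, 0.0001, 0.0001]))
blue base [0.5406 0.2443 0.    ] [0.5387 0.2419 0.    ]
blue top (array([0.541 , 0.2461, 0.0492]), [np.float64(0.0024633484024919484), np.float64(0.0024633484024919865)])
(array([0.6056, 0.0564, 0.0239]), [np.float64(0.0019878062941506335), np.float64(0.0019878062941503225)]) (array([0.6145, 0.1905, 0.0212]), [np.float64(0.003025263255567548), np.float64(0.0030252632555676094)])
```

send_rows([
  {"dx": 1.9, "dy": -37.9, "dz": -38.4, "rx": -9.04, "ry": 0, "rz": 0, "fingers": -1},
  {"dx": 1.9, "dy": -37.9, "dz": -38.4, "rx": -9.04, "ry": 0, "rz": 0, "fingers": -1},
  {"dx": 1.9, "dy": -37.9, "dz": -38.4, "rx": -9.04, "ry": 0, "rz": 0, "fingers": -1},
  {"dx": 1.9, "dy": -37.9, "dz": -38.4, "rx": -9.04, "ry": 0, "rz": 0, "fingers": -1},
  {"dx": 1.9, "dy": -37.9, "dz": -38.4, "rx": -9.04, "ry": 0, "rz": 0, "fingers": -1},
  {"dx": 1.9, "dy": -37.9, "dz": -38.4, "rx": -9.04, "ry": 0, "rz": 0, "fingers": -1},
  {"dx": 1.9, "dy": -37.9, "dz": -38.4, "rx": -9.04, "ry": 0, "rz": 0, "fingers": -1},
  {"dx": 1.9, "dy": -37.9, "dz": -38.4, "rx": -9.04, "ry": 0, "rz": 0, "fingers": -1},
])

```text
clock: 3.3
position: [0.4225, -0.1521, 0.222]
tool_rot: [0.713, 1.57, -0.616]
force: [2.6, -0.9, 0.7]
grip_width: 0.0853
```

Run:
```python
from h import *
np.set_printoptions(precision=4,suppress=True)
s=telemetry.observe();print(s["clock"],s["position"],s["qpos"],s["force"]);R=toolR(s);print(np.degrees(np.arctan2(R[1,1],R[0,1])));print(plan(s,(0.44,-0.119,0.22),18))
```

```text
3.3 [ 0.4225 -0.1521  0.222 ] [ 0.6706  0.3051 -0.5527  2.0413  0.2123  0.8488  0.2391] [ 2.5842 -0.8704  0.7303]
13.848357983180042
(array([ 0.1982,  2.4912, -2.7978]), array([-0.4152,  0.0043, -0.0035]))
```

send_rows([
  {"dx": 0.2, "dy": 2.0, "dz": -2.2, "rx": -0.3, "fingers": -1},
  {"dx": 0.2, "dy": 2.0, "dz": -2.2, "rx": -0.3, "fingers": -1},
  {"dx": 0.2, "dy": 2.0, "dz": -2.2, "rx": -0.3, "fingers": -1},
  {"dx": 0.2, "dy": 2.0, "dz": -2.2, "rx": -0.3, "fingers": -1},
  {"dx": 0.2, "dy": 2.0, "dz": -2.2, "rx": -0.3, "fingers": -1},
  {"dx": 0.2, "dy": 2.0, "dz": -2.2, "rx": -0.3, "fingers": -1},
  {"dx": 0.2, "dy": 2.0, "dz": -2.2, "rx": -0.3, "fingers": -1},
  {"dx": 0.2, "dy": 2.0, "dz": -2.2, "rx": -0.3, "fingers": -1},
])

```text
invalid input at $.rows[0]: expected keys dx, dy, dz, rx, ry, rz, fingers
```

Run:
```python
from h import *
np.set_printoptions(precision=4,suppress=True)
s=telemetry.observe();print(s["clock"],s["position"],s["qpos"],s["force"]);R=toolR(s);print(np.degrees(np.arctan2(R[1,1],R[0,1])))
W=grab_frame("wrist");cv2.imwrite("pics/wrist1.png",W["pixels"])
S=grab_frame("scene");D=grab_frame("side")
for l,z in [("wedge_grip",.0225),("wedge_tip",.0015),("wedge",0),("foot_seat",.025),("stop_face",.037),("stand",0)]:
    for d in pinpoint(W,l)[:3]: print(l,np.round(d["centre"],1),round(d["conf"],2),onz(wray(W,d["centre"]),z))
m=cut_out(W,"wedge")
if m:
    print(m[0]["conf"],m[0]["centre"],m[0]["pixels"].sum()); np.save("m.npy",m[0]["pixels"])
```

```text
3.3 [ 0.4225 -0.1521  0.222 ] [ 0.6706  0.3051 -0.5527  2.0413  0.2123  0.8488  0.2391] [ 2.5842 -0.8704  0.7303]
13.848357983180042
wedge_grip [301.4 162.7] 0.74 [ 0.4364 -0.1262  0.0225]
wedge_grip [382.  203.4] 0.46 [ 0.5348 -0.1471  0.0225]
wedge_tip [298.5  19.5] 0.75 [0.3966 0.0257 0.0015]
wedge_tip [300.3 155.9] 0.72 [ 0.4354 -0.1219  0.0015]
wedge [301.3 159.2] 0.68 [ 0.4375 -0.1254  0.    ]
foot_seat [496.7  10.3] 0.78 [0.6173 0.1215 0.025 ]
foot_seat [423.9 215.4] 0.38 [ 0.5891 -0.1475  0.025 ]
stand [489.3  13.9] 0.92 [0.6226 0.1254 0.    ]
```

View pics/wrist1.png

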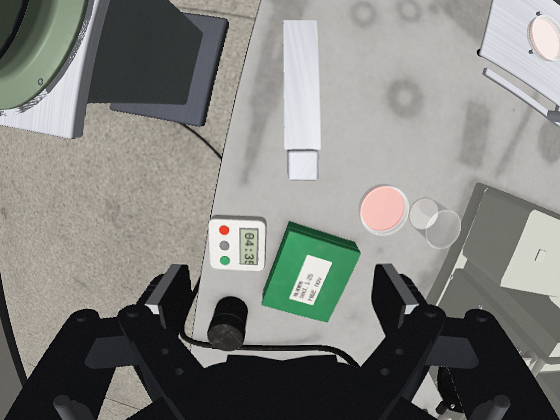

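send_rows([
  {"dx": 0.2, "dy": 2.0, "dz": -2.2, "rx": -0.3, "ry": 0, "rz": 0, "fingers": -1},
  {"dx": 0.2, "dy": 2.0, "dz": -2.2, "rx": -0.3, "ry": 0, "rz": 0, "fingers": -1},
  {"dx": 0.2, "dy": 2.0, "dz": -2.2, "rx": -0.3, "ry": 0, "rz": 0, "fingers": -1},
  {"dx": 0.2, "dy": 2.0, "dz": -2.2, "rx": -0.3, "ry": 0, "rz": 0, "fingers": -1},
  {"dx": 0.2, "dy": 2.0, "dz": -2.2, "rx": -0.3, "ry": 0, "rz": 0, "fingers": -1},
  {"dx": 0.2, "dy": 2.0, "dz": -2.2, "rx": -0.3, "ry": 0, "rz": 0, "fingers": -1},
  {"dx": 0.2, "dy": 2.0, "dz": -2.2, "rx": -0.3, "ry": 0, "rz": 0, "fingers": -1},
  {"dx": 0.2, "dy": 2.0, "dz": -2.2, "rx": -0.3, "ry": 0, "rz": 0, "fingers": -1},
])

```text
clock: 4.8
position: [0.4361, -0.1278, 0.2197]
tool_rot: [-2.952, 1.571, 2.049]
force: [-1.3, -0.3, -0.0]
grip_width: 0.0854
```

Run:
```python
from h import *
np.set_printoptions(precision=4,suppress=True)
W=grab_frame("wrist");cv2.imwrite("pics/wrist2.png",W["pixels"])
cv2.imwrite("pics/wrist2c.png",cv2.resize(W["pixels"][0:240,200:400],None,fx=2.5,fy=2.5,interpolation=3))
s=telemetry.observe();print(s["clock"],s["position"],s["qpos"],s["force"]);R=toolR(s);print(np.degrees(np.arctan2(R[1,1],R[0,1])))
for l,z in [("wedge_grip",.0225),("wedge_tip",.0015),("foot_seat",.025),("stand",0)]:
    for d in pinpoint(W,l)[:3]: print(l,np.round(d["centre"],1),round(d["conf"],2),onz(wray(W,d["centre"]),z))
import pickle;pickle.dump(W,open("W2.pkl","wb"))
```

```text
4.85 [ 0.4361 -0.1277  0.2197] [ 0.6225  0.3206 -0.5704  2.0303  0.2281  0.8518  0.2122] [-0.6149  0.012  -0.5555]
16.519908210035208
wedge_grip [282.7 179.7] 0.89 [ 0.4349 -0.1235  0.0225]
wedge_tip [290.1  37.6] 0.64 [0.3991 0.0252 0.0015]
wedge_tip [484.5  34.4] 0.25 [0.6197 0.1249 0.0015]
foot_seat [496.9  34.1] 0.78 [0.6231 0.1226 0.025 ]
stand [484.6  36.5] 0.83 [0.6214 0.123  0.    ]
```

View pics/wrist2c.png

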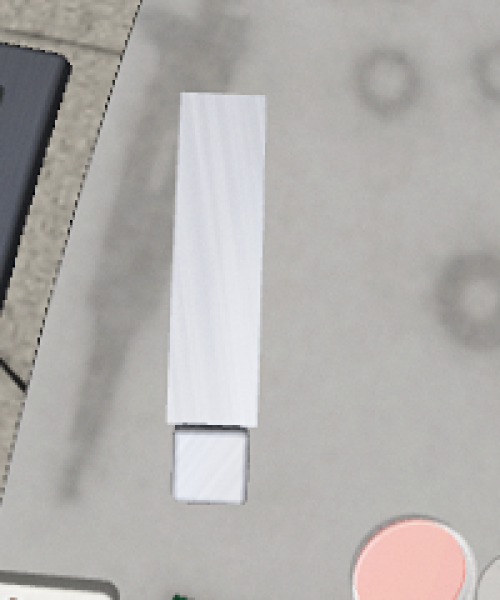

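Run:
```python
from h import *
import pickle
np.set_printoptions(precision=4,suppress=True)
W=pickle.load(open("W2.pkl","rb"));c=lambda x,y:(200+x/2.5,y/2.5)
t=[onz(wray(W,c(*p)),.003) for p in((180,93),(265,96))]
b=[onz(wray(W,c(*p)),.045) for p in((174,430),(248,430),(246,503),(172,500))]
print(t,b);tm=sum(t)/2;bm=sum(b)/4;print(tm,bm,np.linalg.norm(tm[:2]-bm[:2]),np.degrees(np.arctan2(*(tm-bm)[[1,0]])))
f=(b[0]+b[1]-b[2]-b[3]);print(np.degrees(np.arctan2(f[1],f[0])))
for a,q in zip(b,b[1:]): print(np.linalg.norm(a-q))
s=telemetry.observe()
g=bm[:2]
for z in (.12,.036):print(plan(s,(g[0],g[1],z),np.degrees(np.arctan2(*(tm-bm)[[1,0]]))-90))
```

```text
[array([0.3805, 0.0199, 0.003 ]), array([0.4155, 0.0291, 0.003 ])] [array([ 0.4191, -0.1153,  0.045 ]), array([ 0.4466, -0.1071,  0.045 ]), array([ 0.4546, -0.1354,  0.045 ]), array([ 0.4261, -0.1426,  0.045 ])]
[0.398  0.0245 0.003 ] [ 0.4366 -0.1251  0.045 ] 0.15450920178346142 104.46418376402063
105.07746182524538
0.02867340043702484
0.02939468793652067
0.02934633982381748
(array([ 9.9685,  0.1272, -0.2332]), array([ 0.2059, -0.0002,  0.0001]))
(array([18.3685,  0.1274, -0.2329]), array([ 0.2059, -0.0002,  0.0001]))
```

send_rows([
  {"dx": 5, "dy": 0.13, "dz": -0.23, "rx": 0.2, "ry": 0, "rz": 0, "fingers": -1},
  {"dx": 10, "dy": 0.13, "dz": -0.23, "rx": 0.2, "ry": 0, "rz": 0, "fingers": -1},
  {"dx": 13, "dy": 0.13, "dz": -0.23, "rx": 0.2, "ry": 0, "rz": 0, "fingers": -1},
  {"dx": 15, "dy": 0.13, "dz": -0.23, "rx": 0.2, "ry": 0, "rz": 0, "fingers": -1},
  {"dx": 17, "dy": 0.13, "dz": -0.23, "rx": 0.2, "ry": 0, "rz": 0, "fingers": -1},
  {"dx": 19, "dy": 0.13, "dz": -0.23, "rx": 0.2, "ry": 0, "rz": 0, "fingers": -1},
  {"dx": 20, "dy": 0.13, "dz": -0.23, "rx": 0.2, "ry": 0, "rz": 0, "fingers": -1},
  {"dx": 20, "dy": 0.13, "dz": -0.23, "rx": 0.2, "ry": 0, "rz": 0, "fingers": -1},
])

```text
clock: 6.05
position: [0.4365, -0.125, 0.0194]
tool_rot: [-2.048, 1.57, 2.918]
force: [0.3, 0.8, -1.0]
grip_width: 0.0856
```

send_rows([
  {"dx": 0, "dy": 0, "dz": 0, "rx": 0, "ry": 0, "rz": 0, "fingers": 0.2},
  {"dx": 0, "dy": 0, "dz": 0, "rx": 0, "ry": 0, "rz": 0, "fingers": 1},
  {"dx": 0, "dy": 0, "dz": 0, "rx": 0, "ry": 0, "rz": 0, "fingers": 1},
  {"dx": 0, "dy": 0, "dz": 0, "rx": 0, "ry": 0, "rz": 0, "fingers": 1},
  {"dx": 0, "dy": 0, "dz": 0, "rx": 0, "ry": 0, "rz": 0, "fingers": 1},
  {"dx": 0, "dy": 0, "dz": 0, "rx": 0, "ry": 0, "rz": 0, "fingers": 1},
  {"dx": 0, "dy": 0, "dz": 0, "rx": 0, "ry": 0, "rz": 0, "fingers": 1},
  {"dx": 0, "dy": 0, "dz": 0, "rx": 0, "ry": 0, "rz": 0, "fingers": 1},
], squeeze=60)

```text
clock: 7.05
position: [0.4369, -0.1253, 0.0202]
tool_rot: [0.829, 1.57, -0.489]
force: [-2.4, 0.5, 11.5]
grip_width: 0.0291
```

Run:
```python
from h import *
np.set_printoptions(precision=4,suppress=True)
W=grab_frame("wrist");cv2.imwrite("pics/wrist3.png",W["pixels"])
s=telemetry.observe();print(s["clock"],s["position"],s["qpos"],s["force"],s["moment"]);R=toolR(s);print(np.degrees(np.arctan2(R[1,1],R[0,1])))
```

```text
7.1 [ 0.4369 -0.1253  0.0202] [ 0.3999  0.6661 -0.3265  2.1654  0.5513  0.3886 -0.1243] [-1.458  -0.0712 11.0093] [ 0.0545  0.4572 -0.0745]
14.510568542492516
```

View pics/wrist3.png

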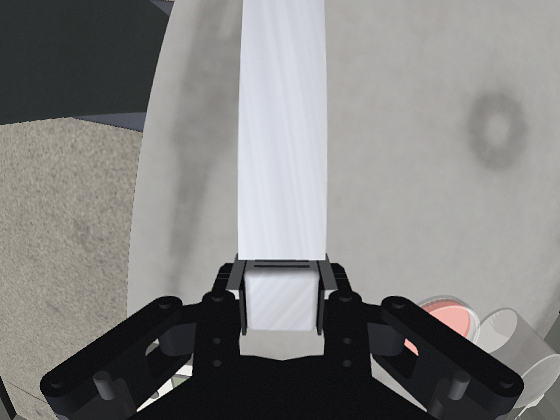

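send_rows([
  {"dx": -3, "dy": 0, "dz": 0, "rx": 0.3, "ry": 0, "rz": 0, "fingers": 1},
  {"dx": -7, "dy": 0, "dz": 0, "rx": 1.2, "ry": 0, "rz": 0, "fingers": 1},
  {"dx": -9, "dy": 0, "dz": 0, "rx": 2.2, "ry": 0, "rz": 0, "fingers": 1},
  {"dx": -9, "dy": 0, "dz": -1, "rx": 3.2, "ry": 0, "rz": 0, "fingers": 1},
  {"dx": -9, "dy": 0.5, "dz": -3, "rx": 4.2, "ry": 0, "rz": 0, "fingers": 1},
  {"dx": -9, "dy": 1, "dz": -5, "rx": 5.2, "ry": 0, "rz": 0, "fingers": 1},
  {"dx": -9, "dy": 1.5, "dz": -8, "rx": 6.2, "ry": 0, "rz": 0, "fingers": 1},
  {"dx": -9, "dy": 2, "dz": -11, "rx": 7.2, "ry": 0, "rz": 0, "fingers": 1},
], squeeze=100)

```text
clock: 8.1
position: [0.4282, -0.0128, 0.1098]
tool_rot: [-2.869, 1.571, 0.834]
force: [1.4, 0.4, -1.8]
grip_width: 0.0288
```

Run:
```python
from h import *
np.set_printoptions(precision=4,suppress=True)
s=telemetry.observe();print(s["clock"],s["position"],s["qpos"],s["force"],s["moment"]);R=toolR(s);print(np.degrees(np.arctan2(R[1,1],R[0,1])))
print(plan(s,(.42,.136,.11),-94))
W=grab_frame("wrist");cv2.imwrite("pics/wrist4.png",W["pixels"])
```

```text
8.1 [ 0.4282 -0.0128  0.1098] [-0.0013  0.4386 -0.1342  2.2039  0.1174  0.5054 -1.2352] [ 1.3735  0.3937 -1.8089] [0.0071 0.0489 0.0236]
-57.83215777957055
(array([ -0.0169, -13.0367,  -7.2254]), array([ 3.6168, -0.0007,  0.0005]))
```

View pics/wrist4.png

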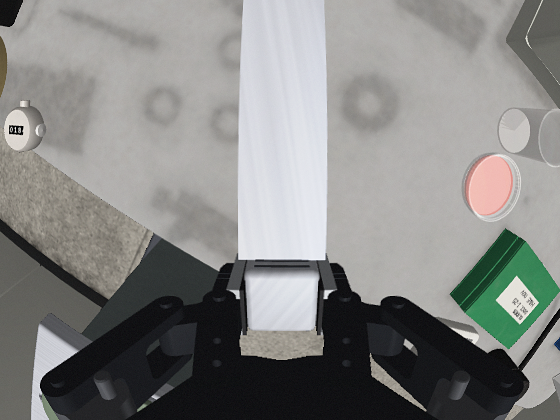

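send_rows([
  {"dx": 0, "dy": -1, "dz": -0.5, "rx": 0.9, "ry": 0, "rz": 0, "fingers": 1},
  {"dx": 0, "dy": -3, "dz": -1.5, "rx": 1.8, "ry": 0, "rz": 0, "fingers": 1},
  {"dx": 0, "dy": -6, "dz": -3, "rx": 2.7, "ry": 0, "rz": 0, "fingers": 1},
  {"dx": 0, "dy": -9, "dz": -5, "rx": 3.6, "ry": 0, "rz": 0, "fingers": 1},
  {"dx": 0, "dy": -12, "dz": -6.5, "rx": 3.6, "ry": 0, "rz": 0, "fingers": 1},
  {"dx": 0, "dy": -13, "dz": -7.2, "rx": 3.6, "ry": 0, "rz": 0, "fingers": 1},
  {"dx": 0, "dy": -13, "dz": -7.2, "rx": 3.6, "ry": 0, "rz": 0, "fingers": 1},
  {"dx": 0, "dy": -13, "dz": -7.2, "rx": 3.6, "ry": 0, "rz": 0, "fingers": 1},
])

```text
clock: 9.15
position: [0.4193, 0.1335, 0.1097]
tool_rot: [1.111, 1.57, -2.092]
force: [-0.3, 0.1, -2.3]
grip_width: 0.0288
```

Run:
```python
from h import *
np.set_printoptions(precision=4,suppress=True)
s=telemetry.observe();print(s["clock"],s["position"],s["qpos"],s["force"],s["moment"]);R=toolR(s);print(np.degrees(np.arctan2(R[1,1],R[0,1])))
W=grab_frame("wrist");cv2.imwrite("pics/wrist5.png",W["pixels"])
S=grab_frame("scene");cv2.imwrite("pics/scene5.png",cv2.resize(S["pixels"][130:380,150:480],None,fx=2.4,fy=2.4,interpolation=3))
for l,z in [("foot_seat",.025),("stand",0),("platform",.0365),("stop_face",.037)]:
    for d in pinpoint(W,l)[:3]: print(l,np.round(d["centre"],1),round(d["conf"],2),onz(wray(W,d["centre"]),z))
```

```text
9.15 [0.4193 0.1335 0.1097] [-0.4805  0.4528  0.0474  2.1829 -0.0422  0.5071 -2.0338] [-0.3171  0.0767 -2.2594] [-0.0729  0.0322 -0.0224]
-93.54619485351999
stop_face [158.6  42.5] 0.91 [0.5487 0.2052 0.037 ]
```

View pics/wrist5.png

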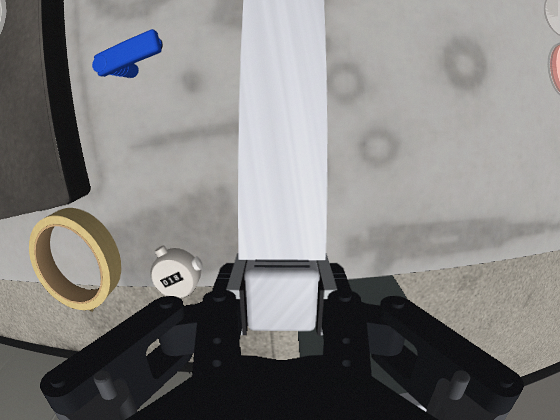

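View pics/scene5.png

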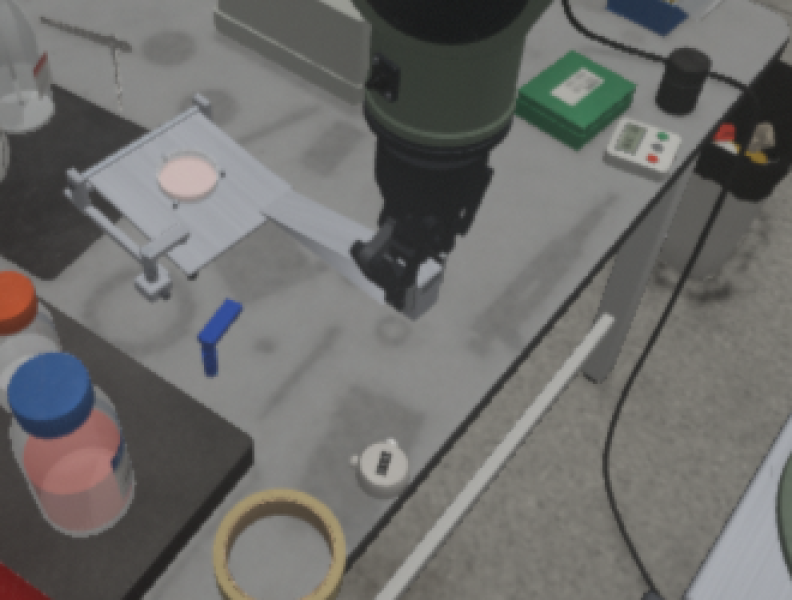

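send_rows([
  {"dx": 3, "dy": 0, "dz": 0, "rx": 0, "ry": 0, "rz": 0, "fingers": 1},
  {"dx": 6, "dy": 0, "dz": 0, "rx": 0, "ry": 0, "rz": 0, "fingers": 1},
  {"dx": 7.5, "dy": 0, "dz": 0, "rx": 0, "ry": 0, "rz": 0, "fingers": 1},
  {"dx": 8.3, "dy": 0, "dz": 0, "rx": 0, "ry": 0, "rz": 0, "fingers": 1},
  {"dx": 8.7, "dy": 0, "dz": 0, "rx": 0, "ry": 0, "rz": 0, "fingers": 1},
  {"dx": 8.9, "dy": 0, "dz": 0, "rx": 0, "ry": 0, "rz": 0, "fingers": 1},
  {"dx": 8.9, "dy": 0, "dz": 0, "rx": 0, "ry": 0, "rz": 0, "fingers": 1},
  {"dx": 8.9, "dy": 0, "dz": 0, "rx": 0, "ry": 0, "rz": 0, "fingers": 1},
])

```text
clock: 10.45
position: [0.4195, 0.1348, 0.021]
tool_rot: [-2.605, 1.57, 0.476]
force: [0.1, -0.7, -1.9]
grip_width: 0.0288
```

Run:
```python
from h import *
np.set_printoptions(precision=4,suppress=True)
s=telemetry.observe();print(s["clock"],s["position"],s["qpos"],s["force"],s["moment"]);R=toolR(s);print(np.degrees(np.arctan2(R[1,1],R[0,1])))
W=grab_frame("scene");cv2.imwrite("pics/scene6.png",cv2.resize(W["pixels"][180:300,200:360],None,fx=5,fy=5,interpolation=3))
```

```text
10.45 [0.4195 0.1348 0.021 ] [-0.4639  0.6435  0.0238  2.2133 -0.051   0.2847 -2.0274] [ 0.0667 -0.7092 -1.8625] [0.0494 0.078  0.0137]
-93.48032400829298
```

View pics/scene6.png

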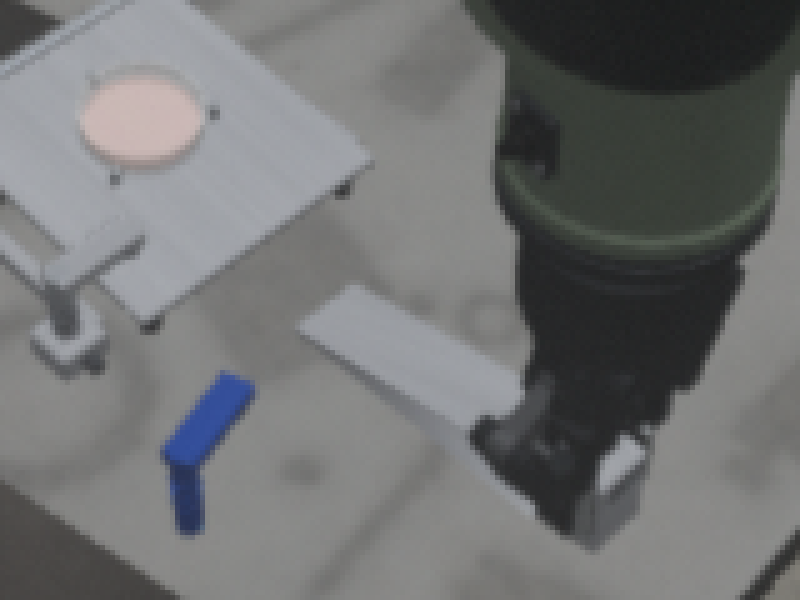

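send_rows([
  {"dx": 0, "dy": 0, "dz": 0, "rx": 0, "ry": 0, "rz": 0, "fingers": 0},
  {"dx": 0, "dy": 0, "dz": 0, "rx": 0, "ry": 0, "rz": 0, "fingers": 0},
  {"dx": 0, "dy": 0, "dz": 0, "rx": 0, "ry": 0, "rz": 0, "fingers": 0},
  {"dx": 0, "dy": 0, "dz": 0, "rx": 0, "ry": 0, "rz": 0, "fingers": 0},
  {"dx": 0, "dy": 0, "dz": 0, "rx": 0, "ry": 0, "rz": 0, "fingers": 0.5},
  {"dx": 0, "dy": 0, "dz": 0, "rx": 0, "ry": 0, "rz": 0, "fingers": 1},
  {"dx": 0, "dy": 0, "dz": 0, "rx": 0, "ry": 0, "rz": 0, "fingers": 1},
  {"dx": 0, "dy": 0, "dz": 0, "rx": 0, "ry": 0, "rz": 0, "fingers": 1},
], squeeze=30)

```text
clock: 11.5
position: [0.4193, 0.1346, 0.0208]
tool_rot: [-1.966, 1.571, 1.114]
force: [-0.6, -0.4, 5.7]
grip_width: 0.0301
```

send_rows([
  {"dx": 0, "dy": 0, "dz": 0.5, "rx": 0, "ry": 0, "rz": 0, "fingers": 1},
  {"dx": 0, "dy": 0, "dz": 1.5, "rx": 0, "ry": 0, "rz": 0, "fingers": 1},
  {"dx": 0, "dy": 0, "dz": 2.5, "rx": 0, "ry": 0, "rz": 0, "fingers": 1},
  {"dx": 0, "dy": 0, "dz": 3.5, "rx": 0, "ry": 0, "rz": 0, "fingers": 1},
  {"dx": 0, "dy": 0, "dz": 4.0, "rx": 0, "ry": 0, "rz": 0, "fingers": 1},
  {"dx": 0, "dy": 0, "dz": 4.0, "rx": 0, "ry": 0, "rz": 0, "fingers": 1},
  {"dx": 0, "dy": 0, "dz": 4.0, "rx": 0, "ry": 0, "rz": 0, "fingers": 1},
  {"dx": 0, "dy": 0, "dz": 4.0, "rx": 0, "ry": 0, "rz": 0, "fingers": 1},
])

```text
clock: 12.5
position: [0.3782, 0.1372, 0.0208]
tool_rot: [0.209, 1.569, -2.993]
force: [-3.9, 2.0, 14.0]
grip_width: 0.0297
```

Run:
```python
from h import *
np.set_printoptions(precision=4,suppress=True)
s=telemetry.observe();R=toolR(s);print(s["clock"],s["position"],s["qpos"],s["force"],s["moment"],R.T@s["force"]);print(np.degrees(np.arctan2(R[1,1],R[0,1])),R)
W=grab_frame("wrist");cv2.imwrite("pics/wrist7.png",W["pixels"])
W=grab_frame("scene");cv2.imwrite("pics/scene7.png",cv2.resize(W["pixels"][180:300,200:360],None,fx=5,fy=5,interpolation=3))
```

```text
12.5 [0.3782 0.1372 0.0208] [-0.5133  0.6211  0.023   2.3055 -0.0646  0.217  -2.0623] [-3.8673  2.0143 14.0125] [0.4708 0.6546 0.0046] [-14.0072  -1.7741   4.0017]
-93.44236809058903 [[-0.0015 -0.06   -0.9982]
 [-0.0002 -0.9982  0.06  ]
 [-1.      0.0003  0.0015]]
```

View pics/scene7.png

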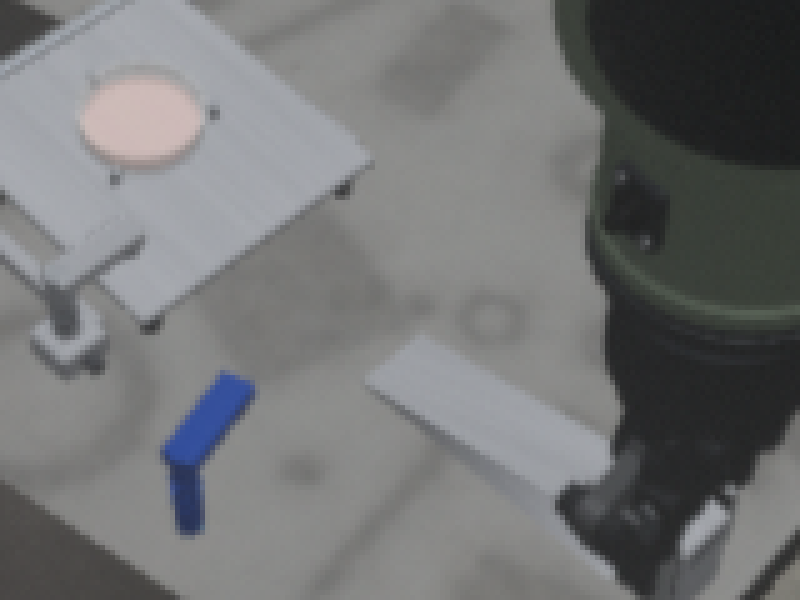

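View pics/wrist7.png

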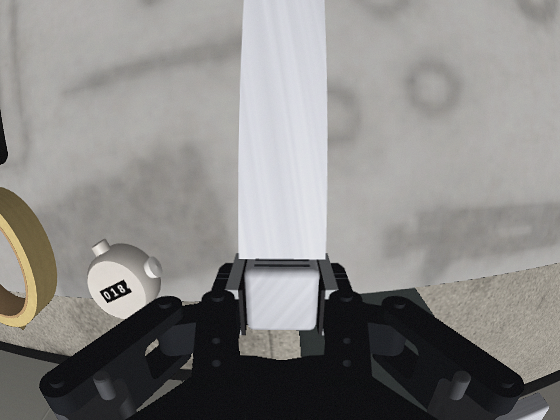

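send_rows([
  {"dx": -0.03, "dy": 0, "dz": -1, "rx": 0, "ry": 0, "rz": 0, "fingers": 1},
  {"dx": -0.03, "dy": 0, "dz": -2.5, "rx": 0, "ry": 0, "rz": 0, "fingers": 1},
  {"dx": -0.03, "dy": 0, "dz": -4, "rx": 0, "ry": 0, "rz": 0, "fingers": 1},
  {"dx": -0.03, "dy": 0, "dz": -5.5, "rx": 0, "ry": 0, "rz": 0, "fingers": 1},
  {"dx": -0.03, "dy": 0, "dz": -6.5, "rx": 0, "ry": 0, "rz": 0, "fingers": 1},
  {"dx": -0.03, "dy": 0, "dz": -7.5, "rx": 0, "ry": 0, "rz": 0, "fingers": 1},
  {"dx": -0.03, "dy": 0, "dz": -8, "rx": 0, "ry": 0, "rz": 0, "fingers": 1},
  {"dx": -0.03, "dy": 0, "dz": -8, "rx": 0, "ry": 0, "rz": 0, "fingers": 1},
])

```text
clock: 13.6
position: [0.4593, 0.1322, 0.021]
tool_rot: [0.077, 1.571, -3.126]
force: [-0.5, 0.1, -1.3]
grip_width: 0.0297
```

Run:
```python
from h import *
np.set_printoptions(precision=4,suppress=True)
s=telemetry.observe();R=toolR(s);print(s["clock"],s["position"],s["force"],s["moment"],R.T@s["force"]);print(np.degrees(np.arctan2(R[1,1],R[0,1])))
W=grab_frame("scene");cv2.imwrite("pics/scene8.png",cv2.resize(W["pixels"][180:300,200:360],None,fx=5,fy=5,interpolation=3))
D=grab_frame("side");cv2.imwrite("pics/side8.png",cv2.resize(D["pixels"][180:300,180:340],None,fx=5,fy=5,interpolation=3))
for l,z in [("wedge_tip",.0015),("stand",0),("foot_seat",.025)]:
  for p in (W,D):
    for d in pinpoint(p,l)[:2]: print(l,np.round(d["centre"],1),round(d["conf"],2),onz(ray(p,d["centre"]),z))
```

```text
13.6 [0.4593 0.1322 0.021 ] [-0.4878  0.0592 -1.3182] [-0.0102  0.017  -0.0054] [ 1.3182 -0.0294  0.4904]
-93.49137632222491
wedge_tip [253.8 230. ] 0.81 [0.616  0.1151 0.0015]
wedge_tip [265.3 249.1] 0.65 [0.6089 0.1258 0.0015]
stand [247.5 231.3] 0.79 [0.6251 0.1265 0.    ]
stand [263.1 248.8] 0.9 [0.6146 0.1228 0.    ]
stand [284.3 185.9] 0.68 [ 0.5452 -0.1638  0.    ]
foot_seat [247.2 222.3] 0.8 [0.6281 0.1224 0.025 ]
foot_seat [260.8 242.2] 0.65 [0.6195 0.1249 0.025 ]
```

View pics/scene8.png

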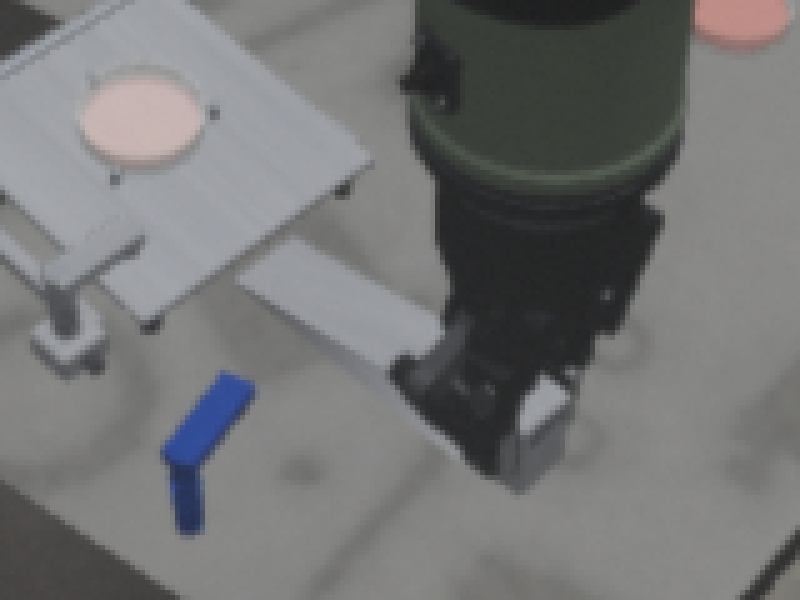

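View pics/side8.png

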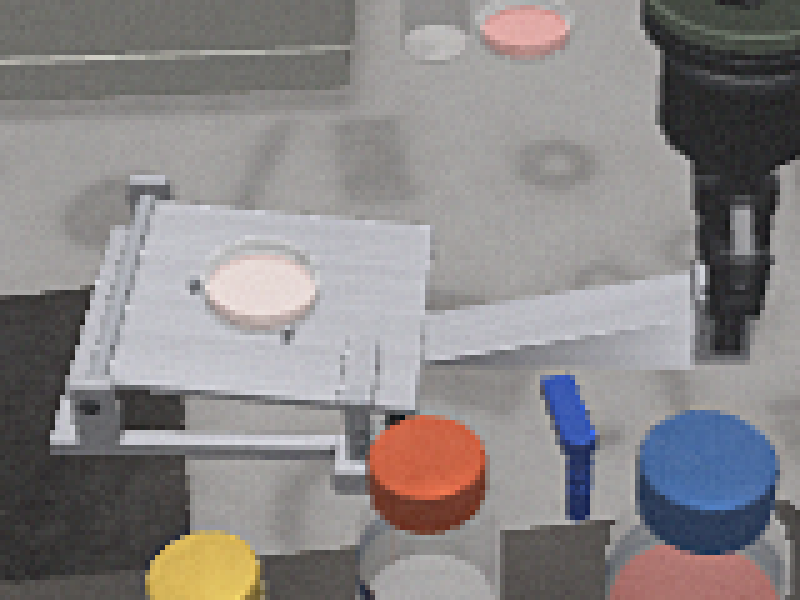

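send_rows([
  {"dx": 0.01, "dy": 0, "dz": -0.5, "rx": 0, "ry": 0, "rz": 0, "fingers": 1},
  {"dx": 0.01, "dy": 0, "dz": -1, "rx": 0, "ry": 0, "rz": 0, "fingers": 1},
  {"dx": 0.01, "dy": 0, "dz": -1.5, "rx": 0, "ry": 0, "rz": 0, "fingers": 1},
  {"dx": 0.01, "dy": 0, "dz": -2, "rx": 0, "ry": 0, "rz": 0, "fingers": 1},
  {"dx": 0.01, "dy": 0, "dz": -2.5, "rx": 0, "ry": 0, "rz": 0, "fingers": 1},
  {"dx": 0.01, "dy": 0, "dz": -2.5, "rx": 0, "ry": 0, "rz": 0, "fingers": 1},
  {"dx": 0.01, "dy": 0, "dz": -2.5, "rx": 0, "ry": 0, "rz": 0, "fingers": 1},
  {"dx": 0.01, "dy": 0, "dz": -2.5, "rx": 0, "ry": 0, "rz": 0, "fingers": 1},
])

```text
clock: 15.0
position: [0.484, 0.1308, 0.0209]
tool_rot: [0.034, 1.571, 3.115]
force: [-0.1, 0.6, -0.6]
grip_width: 0.0296
```

send_rows([
  {"dx": 0, "dy": 0, "dz": -0.3, "rx": 0, "ry": 0, "rz": 0, "fingers": 1},
  {"dx": 0, "dy": 0, "dz": -0.6, "rx": 0, "ry": 0, "rz": 0, "fingers": 1},
  {"dx": 0, "dy": 0, "dz": -0.9, "rx": 0, "ry": 0, "rz": 0, "fingers": 1},
  {"dx": 0, "dy": 0, "dz": -1.2, "rx": 0, "ry": 0, "rz": 0, "fingers": 1},
  {"dx": 0, "dy": 0, "dz": -1.5, "rx": 0, "ry": 0, "rz": 0, "fingers": 1},
  {"dx": 0, "dy": 0, "dz": -1.5, "rx": 0, "ry": 0, "rz": 0, "fingers": 1},
  {"dx": 0, "dy": 0, "dz": -1.5, "rx": 0, "ry": 0, "rz": 0, "fingers": 1},
  {"dx": 0, "dy": 0, "dz": -1.5, "rx": 0, "ry": 0, "rz": 0, "fingers": 1},
])

```text
clock: 16.0
position: [0.4992, 0.1298, 0.0209]
tool_rot: [-2.824, 1.571, 0.257]
force: [0.1, -0.5, -2.3]
grip_width: 0.0297
```

Run:
```python
from h import *
np.set_printoptions(precision=4,suppress=True)
s=telemetry.observe();R=toolR(s);print(s["clock"],s["position"],s["force"],s["moment"],R.T@s["force"]);print(np.degrees(np.arctan2(R[1,1],R[0,1])))
W=grab_frame("scene");cv2.imwrite("pics/scene9.png",cv2.resize(W["pixels"][180:300,200:360],None,fx=5,fy=5,interpolation=3))
```

```text
16.0 [0.4992 0.1298 0.0209] [ 0.1389 -0.4668 -2.3025] [-0.0634 -0.0968 -0.0121] [ 2.3025  0.4576 -0.1665]
-93.48220357854909
```

View pics/scene9.png

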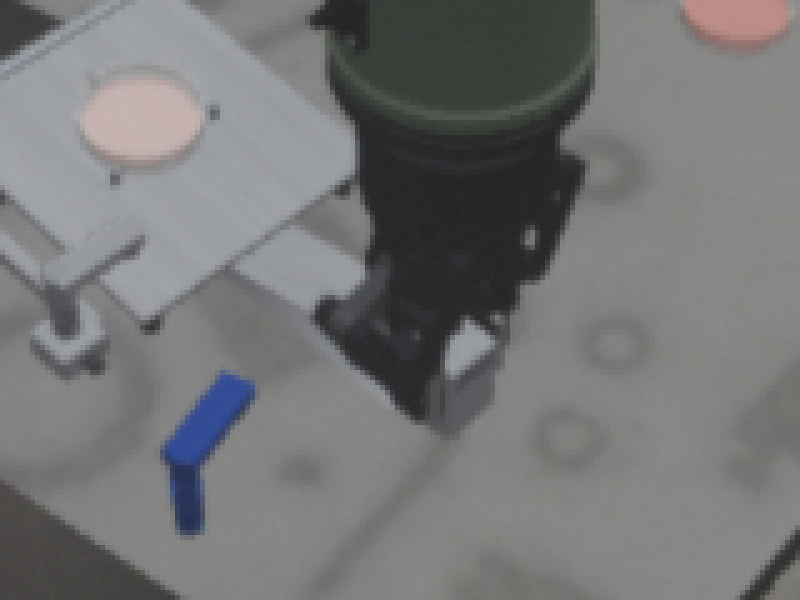

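send_rows([
  {"dx": 0.03, "dy": 0, "dz": 0, "rx": 0, "ry": 0, "rz": 0, "fingers": 1},
  {"dx": 0.03, "dy": 0, "dz": -0.1, "rx": 0, "ry": 0, "rz": 0, "fingers": 1},
  {"dx": 0.03, "dy": 0, "dz": -0.2, "rx": 0, "ry": 0, "rz": 0, "fingers": 1},
  {"dx": 0.03, "dy": 0, "dz": -0.3, "rx": 0, "ry": 0, "rz": 0, "fingers": 1},
  {"dx": 0.03, "dy": 0, "dz": -0.4, "rx": 0, "ry": 0, "rz": 0, "fingers": 1},
  {"dx": 0.03, "dy": 0, "dz": -0.5, "rx": 0, "ry": 0, "rz": 0, "fingers": 1},
  {"dx": 0.03, "dy": 0, "dz": -0.5, "rx": 0, "ry": 0, "rz": 0, "fingers": 1},
  {"dx": 0.03, "dy": 0, "dz": -0.5, "rx": 0, "ry": 0, "rz": 0, "fingers": 1},
])

```text
clock: 17.05
position: [0.5034, 0.1297, 0.0208]
tool_rot: [0.097, 1.57, -3.105]
force: [-5.3, 0.1, 9.9]
grip_width: 0.0295
```

```bash
cat > st.py <<'E'
from h import *
np.set_printoptions(precision=4,suppress=True)
s=telemetry.observe();R=toolR(s);print(s["clock"],s["position"],s["force"],s["moment"],R.T@s["force"],"tip",s["position"][0]+.1545*.998-.624)
E
python3 st.py
```

```text
17.05 [0.5034 0.1297 0.0208] [-5.2876  0.1113  9.9413] [0.0691 1.2238 0.0582] [-9.9348  0.2093  5.2968] tip 0.03358514138248481
```

send_rows([
  {"dx": -0.01, "dy": 0, "dz": -0.1, "rx": 0, "ry": 0, "rz": 0, "fingers": 1},
  {"dx": -0.01, "dy": 0, "dz": -0.2, "rx": 0, "ry": 0, "rz": 0, "fingers": 1},
  {"dx": -0.01, "dy": 0, "dz": -0.3, "rx": 0, "ry": 0, "rz": 0, "fingers": 1},
  {"dx": -0.01, "dy": 0, "dz": -0.4, "rx": 0, "ry": 0, "rz": 0, "fingers": 1},
  {"dx": -0.01, "dy": 0, "dz": -0.5, "rx": 0, "ry": 0, "rz": 0, "fingers": 1},
  {"dx": -0.01, "dy": 0, "dz": -0.6, "rx": 0, "ry": 0, "rz": 0, "fingers": 1},
  {"dx": -0.01, "dy": 0, "dz": -0.7, "rx": 0, "ry": 0, "rz": 0, "fingers": 1},
  {"dx": -0.01, "dy": 0, "dz": -0.8, "rx": 0, "ry": 0, "rz": 0, "fingers": 1},
])

```text
clock: 18.05
position: [0.5112, 0.1291, 0.0209]
tool_rot: [0.14, 1.569, -3.062]
force: [-6.7, 0.3, 8.6]
grip_width: 0.0293
```

```bash
python3 st.py
python3 - <<'E'
from h import *
W=grab_frame("scene");cv2.imwrite("pics/scene10.png",cv2.resize(W["pixels"][180:300,200:360],None,fx=5,fy=5,interpolation=3))
D=grab_frame("side");cv2.imwrite("pics/side10.png",cv2.resize(D["pixels"][180:300,180:340],None,fx=5,fy=5,interpolation=3))
E
```

```text
18.05 [0.5112 0.1291 0.0209] [-6.6964  0.2919  8.6386] [0.1207 1.2648 0.0417] [-8.6283  0.1149  6.7151] tip 0.0414408605305735
```

View pics/side10.png

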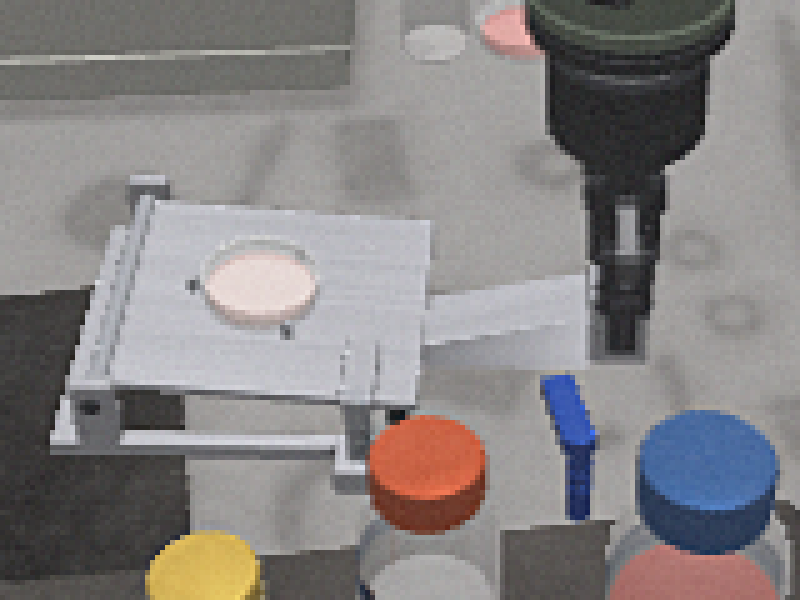

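send_rows([
  {"dx": 0, "dy": 0, "dz": -0.3, "rx": 0, "ry": 0, "rz": 0, "fingers": 1},
  {"dx": 0, "dy": 0, "dz": -0.6, "rx": 0, "ry": 0, "rz": 0, "fingers": 1},
  {"dx": 0, "dy": 0, "dz": -0.9, "rx": 0, "ry": 0, "rz": 0, "fingers": 1},
  {"dx": 0, "dy": 0, "dz": -1.2, "rx": 0, "ry": 0, "rz": 0, "fingers": 1},
  {"dx": 0, "dy": 0, "dz": -1.5, "rx": 0, "ry": 0, "rz": 0, "fingers": 1},
  {"dx": 0, "dy": 0, "dz": -1.7, "rx": 0, "ry": 0, "rz": 0, "fingers": 1},
  {"dx": 0, "dy": 0, "dz": -1.8, "rx": 0, "ry": 0, "rz": 0, "fingers": 1},
  {"dx": 0, "dy": 0, "dz": -1.9, "rx": 0, "ry": 0, "rz": 0, "fingers": 1},
])

```text
clock: 19.15
position: [0.5302, 0.128, 0.0208]
tool_rot: [0.123, 1.569, -3.079]
force: [-6.2, 0.3, 9.1]
grip_width: 0.0296
```

```bash
python3 st.py
python3 - <<'E'
from h import *
W=grab_frame("wrist");cv2.imwrite("pics/wrist11.png",W["pixels"])
D=grab_frame("side");cv2.imwrite("pics/side11.png",cv2.resize(D["pixels"][180:300,180:340],None,fx=5,fy=5,interpolation=3))
E
```

```text
19.15 [0.5302 0.128  0.0208] [-6.247   0.2952  9.0747] [ 0.1297  1.3058 -0.0013] [-9.065   0.0843  6.2676] tip 0.060411713012675006
```

View pics/side11.png

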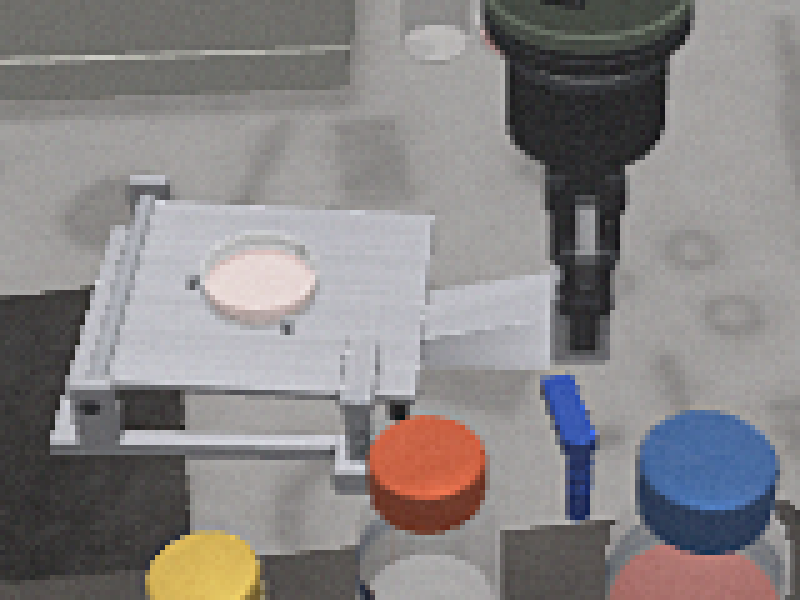

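View pics/wrist11.png

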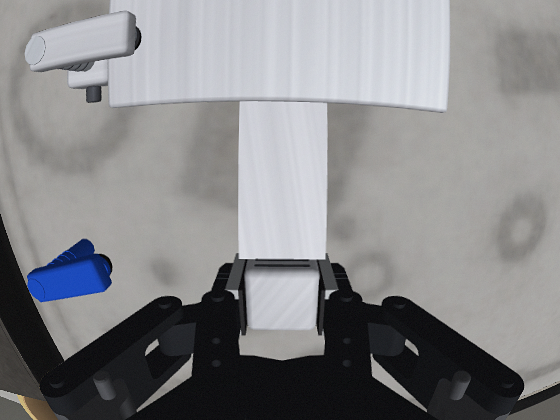

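send_rows([
  {"dx": 0, "dy": 0, "dz": -0.2, "rx": 0, "ry": 0, "rz": 0, "fingers": 1},
  {"dx": 0, "dy": 0, "dz": -0.4, "rx": 0, "ry": 0, "rz": 0, "fingers": 1},
  {"dx": 0, "dy": 0, "dz": -0.6, "rx": 0, "ry": 0, "rz": 0, "fingers": 1},
  {"dx": 0, "dy": 0, "dz": -0.8, "rx": 0, "ry": 0, "rz": 0, "fingers": 1},
  {"dx": 0, "dy": 0, "dz": -0.9, "rx": 0, "ry": 0, "rz": 0, "fingers": 1},
  {"dx": 0, "dy": 0, "dz": -1.0, "rx": 0, "ry": 0, "rz": 0, "fingers": 1},
  {"dx": 0, "dy": 0, "dz": -1.1, "rx": 0, "ry": 0, "rz": 0, "fingers": 1},
  {"dx": 0, "dy": 0, "dz": -1.2, "rx": 0, "ry": 0, "rz": 0, "fingers": 1},
])

```text
clock: 20.25
position: [0.5422, 0.1273, 0.0208]
tool_rot: [0.093, 1.569, -3.109]
force: [-6.2, 0.2, 8.3]
grip_width: 0.0299
```

send_rows([
  {"dx": 0, "dy": 0, "dz": -0.05, "rx": 0, "ry": 0, "rz": 0, "fingers": 1},
  {"dx": 0, "dy": 0, "dz": -0.1, "rx": 0, "ry": 0, "rz": 0, "fingers": 1},
  {"dx": 0, "dy": 0, "dz": -0.15, "rx": 0, "ry": 0, "rz": 0, "fingers": 1},
  {"dx": 0, "dy": 0, "dz": -0.2, "rx": 0, "ry": 0, "rz": 0, "fingers": 1},
  {"dx": 0, "dy": 0, "dz": -0.25, "rx": 0, "ry": 0, "rz": 0, "fingers": 1},
  {"dx": 0, "dy": 0, "dz": -0.3, "rx": 0, "ry": 0, "rz": 0, "fingers": 1},
  {"dx": 0, "dy": 0, "dz": -0.35, "rx": 0, "ry": 0, "rz": 0, "fingers": 1},
  {"dx": 0, "dy": 0, "dz": -0.4, "rx": 0, "ry": 0, "rz": 0, "fingers": 1},
])

```text
clock: 21.25
position: [0.5458, 0.1271, 0.0209]
tool_rot: [0.11, 1.569, -3.092]
force: [-9.7, 0.4, 10.4]
grip_width: 0.0294
```

```bash
python3 st.py
python3 - <<'E'
from h import *
W=grab_frame("wrist");cv2.imwrite("pics/wrist12.png",W["pixels"])
D=grab_frame("side");cv2.imwrite("pics/side12.png",cv2.resize(D["pixels"][215:275,220:300],None,fx=10,fy=10,interpolation=3))
E
```

```text
21.25 [0.5458 0.1271 0.0209] [-9.6527  0.3913 10.3585] [ 0.1926  1.7451 -0.0303] [-10.3374   0.1942   9.6813] tip 0.07603640158197889
```

View pics/side12.png

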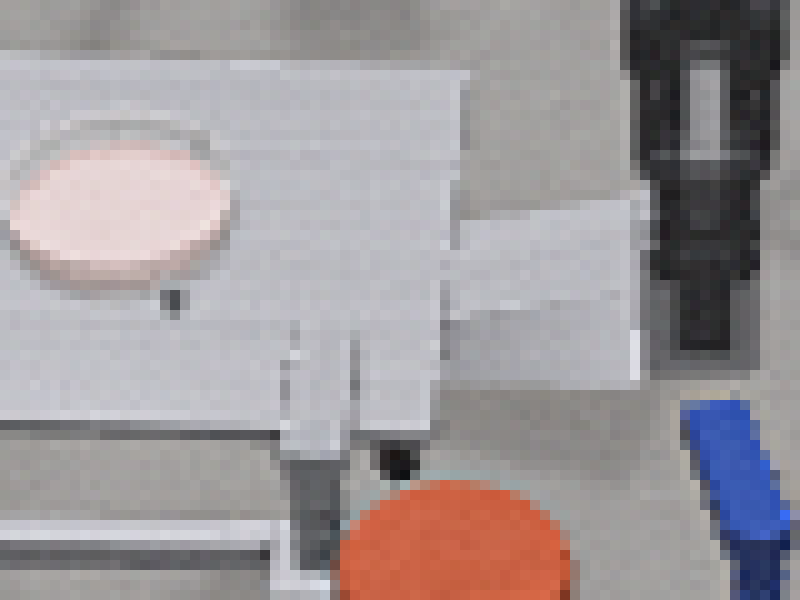

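View pics/wrist12.png

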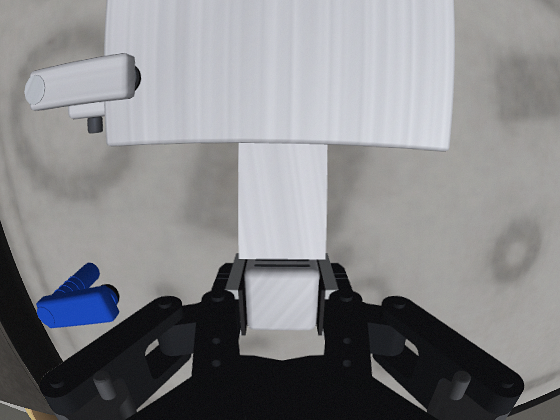

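send_rows([
  {"dx": 0, "dy": 0, "dz": -0.01, "rx": 0, "ry": 0, "rz": 0, "fingers": 1},
  {"dx": 0, "dy": 0, "dz": -0.02, "rx": 0, "ry": 0, "rz": 0, "fingers": 1},
  {"dx": 0, "dy": 0, "dz": -0.03, "rx": 0, "ry": 0, "rz": 0, "fingers": 1},
  {"dx": 0, "dy": 0, "dz": -0.04, "rx": 0, "ry": 0, "rz": 0, "fingers": 1},
  {"dx": 0, "dy": 0, "dz": -0.05, "rx": 0, "ry": 0, "rz": 0, "fingers": 1},
  {"dx": 0, "dy": 0, "dz": -0.06, "rx": 0, "ry": 0, "rz": 0, "fingers": 1},
  {"dx": 0, "dy": 0, "dz": -0.07, "rx": 0, "ry": 0, "rz": 0, "fingers": 1},
  {"dx": 0, "dy": 0, "dz": -0.08, "rx": 0, "ry": 0, "rz": 0, "fingers": 1},
])

```text
clock: 22.35
position: [0.5464, 0.1271, 0.0208]
tool_rot: [0.125, 1.568, -3.077]
force: [-11.8, 1.2, 12.9]
grip_width: 0.0296
```

```bash
python3 st.py
```

```text
22.35 [0.5464 0.1271 0.0208] [-11.8052   1.1909  12.8672] [0.1718 2.1344 0.0071] [-12.8352  -0.4731  11.8903] tip 0.07654424757323941
```

send_rows([
  {"dx": 0, "dy": 0, "dz": -0.01, "rx": 0, "ry": 0, "rz": 0, "fingers": 1},
  {"dx": 0, "dy": 0, "dz": -0.02, "rx": 0, "ry": 0, "rz": 0, "fingers": 1},
  {"dx": 0, "dy": 0, "dz": -0.03, "rx": 0, "ry": 0, "rz": 0, "fingers": 1},
  {"dx": 0, "dy": 0, "dz": -0.04, "rx": 0, "ry": 0, "rz": 0, "fingers": 1},
  {"dx": 0, "dy": 0, "dz": -0.04, "rx": 0, "ry": 0, "rz": 0, "fingers": 1},
  {"dx": 0, "dy": 0, "dz": -0.04, "rx": 0, "ry": 0, "rz": 0, "fingers": 1},
  {"dx": 0, "dy": 0, "dz": -0.04, "rx": 0, "ry": 0, "rz": 0, "fingers": 1},
  {"dx": 0, "dy": 0, "dz": -0.04, "rx": 0, "ry": 0, "rz": 0, "fingers": 1},
])

```text
clock: 23.35
position: [0.5467, 0.127, 0.0208]
tool_rot: [0.139, 1.568, -3.063]
force: [-11.7, 1.2, 12.9]
grip_width: 0.0298
```

```bash
python3 st.py
```

```text
23.35 [0.5467 0.127  0.0208] [-11.6755   1.1767  12.8908] [ 0.1438  2.1549 -0.03  ] [-12.8575  -0.4666  11.7619] tip 0.0768474156699992
```

send_rows([
  {"dx": 0, "dy": 0, "dz": -0.01, "rx": 0, "ry": 0, "rz": 0, "fingers": 1},
  {"dx": 0, "dy": 0, "dz": -0.02, "rx": 0, "ry": 0, "rz": 0, "fingers": 1},
  {"dx": 0, "dy": 0, "dz": -0.03, "rx": 0, "ry": 0, "rz": 0, "fingers": 1},
  {"dx": 0, "dy": 0, "dz": -0.04, "rx": 0, "ry": 0, "rz": 0, "fingers": 1},
  {"dx": 0, "dy": 0, "dz": -0.05, "rx": 0, "ry": 0, "rz": 0, "fingers": 1},
  {"dx": 0, "dy": 0, "dz": -0.06, "rx": 0, "ry": 0, "rz": 0, "fingers": 1},
  {"dx": 0, "dy": 0, "dz": -0.06, "rx": 0, "ry": 0, "rz": 0, "fingers": 1},
  {"dx": 0, "dy": 0, "dz": -0.06, "rx": 0, "ry": 0, "rz": 0, "fingers": 1},
])

```text
clock: 24.35
position: [0.5472, 0.1269, 0.0208]
tool_rot: [0.152, 1.568, -3.05]
force: [-11.7, 0.8, 12.9]
grip_width: 0.0294
```

```bash
python3 st.py
```

```text
24.35 [0.5472 0.1269 0.0208] [-11.6878   0.7584  12.856 ] [ 0.0643  2.2296 -0.0497] [-12.8212  -0.0461  11.7503] tip 0.0773984801196379
```

send_rows([
  {"dx": 0, "dy": 0, "dz": 0, "rx": 0, "ry": 0, "rz": 0, "fingers": 1},
  {"dx": -0.01, "dy": 0, "dz": 0, "rx": 0, "ry": 0, "rz": 0, "fingers": 1},
  {"dx": -0.01, "dy": 0, "dz": 0, "rx": 0, "ry": 0, "rz": 0, "fingers": 1},
  {"dx": -0.02, "dy": 0, "dz": 0, "rx": 0, "ry": 0, "rz": 0, "fingers": 1},
  {"dx": -0.02, "dy": 0, "dz": 0, "rx": 0, "ry": 0, "rz": 0, "fingers": 1},
  {"dx": -0.02, "dy": 0, "dz": 0, "rx": 0, "ry": 0, "rz": 0, "fingers": 1},
  {"dx": -0.02, "dy": 0, "dz": 0, "rx": 0, "ry": 0, "rz": 0, "fingers": 1},
  {"dx": -0.02, "dy": 0, "dz": 0, "rx": 0, "ry": 0, "rz": 0, "fingers": 1},
], squeeze=70)

```text
clock: 25.35
position: [0.5472, 0.1269, 0.0209]
tool_rot: [0.156, 1.568, -3.046]
force: [-11.2, 0.4, 11.1]
grip_width: 0.029
```

```bash
python3 st.py
```

```text
25.35 [0.5472 0.1269 0.0209] [-11.2335   0.4283  11.0936] [ 0.0952  2.0972 -0.068 ] [-11.0605   0.255   11.2714] tip 0.07742003229409977
```

send_rows([
  {"dx": 0, "dy": 0, "dz": -0.01, "rx": 0, "ry": 0, "rz": 0, "fingers": 1},
  {"dx": 0, "dy": 0, "dz": -0.02, "rx": 0, "ry": 0, "rz": 0, "fingers": 1},
  {"dx": 0, "dy": 0, "dz": -0.03, "rx": 0, "ry": 0, "rz": 0, "fingers": 1},
  {"dx": 0, "dy": 0, "dz": -0.04, "rx": 0, "ry": 0, "rz": 0, "fingers": 1},
  {"dx": 0, "dy": 0, "dz": -0.05, "rx": 0, "ry": 0, "rz": 0, "fingers": 1},
  {"dx": 0, "dy": 0, "dz": -0.05, "rx": 0, "ry": 0, "rz": 0, "fingers": 1},
  {"dx": 0, "dy": 0, "dz": -0.05, "rx": 0, "ry": 0, "rz": 0, "fingers": 1},
  {"dx": 0, "dy": 0, "dz": -0.05, "rx": 0, "ry": 0, "rz": 0, "fingers": 1},
])

```text
clock: 26.35
position: [0.5475, 0.1269, 0.0209]
tool_rot: [0.161, 1.567, -3.041]
force: [-12.7, 0.4, 12.7]
grip_width: 0.029
```

```bash
python3 st.py
```

```text
26.35 [0.5475 0.1269 0.0209] [-12.6912   0.3683  12.7289] [ 0.1435  2.4188 -0.0314] [-12.6855   0.4031  12.7335] tip 0.07767073203068475
```

send_rows([
  {"dx": 0, "dy": 0, "dz": 0, "rx": 0, "ry": 0, "rz": 0, "fingers": 0.3},
  {"dx": 0, "dy": 0, "dz": 0, "rx": 0, "ry": 0, "rz": 0, "fingers": 0.1},
  {"dx": 0, "dy": 0, "dz": 0, "rx": 0, "ry": 0, "rz": 0, "fingers": 0},
  {"dx": 0, "dy": 0, "dz": 0, "rx": 0, "ry": 0, "rz": 0, "fingers": -0.1},
  {"dx": 0, "dy": 0, "dz": 0, "rx": 0, "ry": 0, "rz": 0, "fingers": -0.1},
  {"dx": 0, "dy": 0, "dz": 0, "rx": 0, "ry": 0, "rz": 0, "fingers": -0.1},
  {"dx": 0, "dy": 0, "dz": 0, "rx": 0, "ry": 0, "rz": 0, "fingers": -0.1},
  {"dx": 0, "dy": 0, "dz": 0, "rx": 0, "ry": 0, "rz": 0, "fingers": -0.1},
])

```text
clock: 27.35
position: [0.5493, 0.1267, 0.0209]
tool_rot: [-2.928, 1.571, 0.153]
force: [0.3, 0.2, -0.5]
grip_width: 0.0472
```

```bash
python3 st.py
python3 - <<'E'
from h import *
W=grab_frame("wrist");cv2.imwrite("pics/wrist13.png",W["pixels"])
D=grab_frame("side");cv2.imwrite("pics/side13.png",cv2.resize(D["pixels"][215:275,220:300],None,fx=10,fy=10,interpolation=3))
E
```

```text
27.35 [0.5493 0.1267 0.0209] [ 0.2997  0.2363 -0.4844] [-0.0092  0.0199 -0.0264] [ 0.4844 -0.254  -0.2848] tip 0.07953893297738823
```

View pics/wrist13.png

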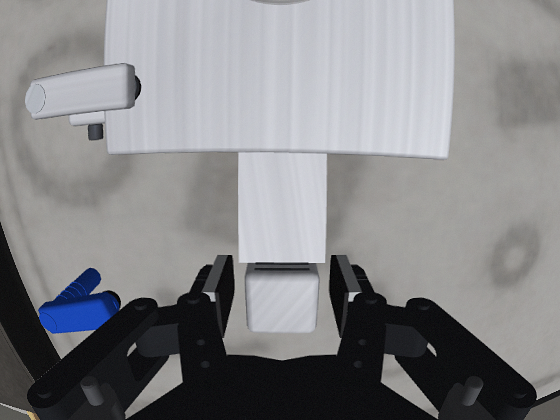

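View pics/side13.png

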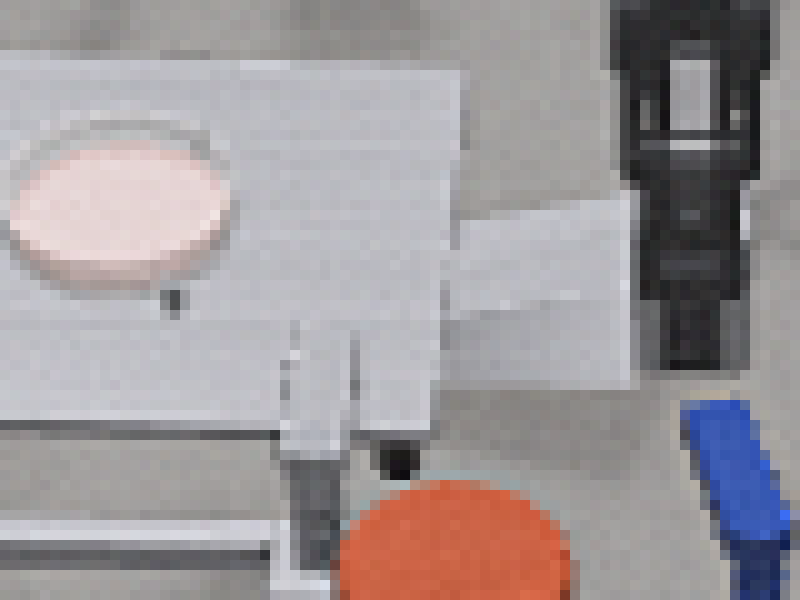

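send_rows([
  {"dx": 0, "dy": 0, "dz": 0, "rx": 0, "ry": 0, "rz": 0, "fingers": 0.4},
  {"dx": 0, "dy": 0, "dz": 0, "rx": 0, "ry": 0, "rz": 0, "fingers": 1},
  {"dx": 0, "dy": 0, "dz": 0, "rx": 0, "ry": 0, "rz": 0, "fingers": 1},
  {"dx": 0, "dy": 0, "dz": 0, "rx": 0, "ry": 0, "rz": 0, "fingers": 1},
  {"dx": 0, "dy": 0, "dz": -0.05, "rx": 0, "ry": 0, "rz": 0, "fingers": 1},
  {"dx": 0, "dy": 0, "dz": -0.1, "rx": 0, "ry": 0, "rz": 0, "fingers": 1},
  {"dx": 0, "dy": 0, "dz": -0.1, "rx": 0, "ry": 0, "rz": 0, "fingers": 1},
  {"dx": 0, "dy": 0, "dz": -0.1, "rx": 0, "ry": 0, "rz": 0, "fingers": 1},
], squeeze=50)

```text
clock: 28.45
position: [0.5493, 0.1267, 0.021]
tool_rot: [0.166, 1.569, -3.037]
force: [-8.9, -1.0, 12.4]
grip_width: 0.0295
```

```bash
python3 st.py
```

```text
28.45 [0.5493 0.1267 0.021 ] [-8.8846 -1.0398 12.4202] [-0.0289  1.6572 -0.13  ] [-12.4035   1.5809   8.828 ] tip 0.07951701373799003
```

send_rows([
  {"dx": 0, "dy": 0, "dz": -0.01, "rx": 0, "ry": 0, "rz": 0, "fingers": 1},
  {"dx": 0, "dy": 0, "dz": -0.02, "rx": 0, "ry": 0, "rz": 0, "fingers": 1},
  {"dx": 0, "dy": 0, "dz": -0.03, "rx": 0, "ry": 0, "rz": 0, "fingers": 1},
  {"dx": 0, "dy": 0, "dz": -0.04, "rx": 0, "ry": 0, "rz": 0, "fingers": 1},
  {"dx": 0, "dy": 0, "dz": -0.05, "rx": 0, "ry": 0, "rz": 0, "fingers": 1},
  {"dx": 0, "dy": 0, "dz": -0.06, "rx": 0, "ry": 0, "rz": 0, "fingers": 1},
  {"dx": 0, "dy": 0, "dz": -0.06, "rx": 0, "ry": 0, "rz": 0, "fingers": 1},
  {"dx": 0, "dy": 0, "dz": -0.06, "rx": 0, "ry": 0, "rz": 0, "fingers": 1},
])

```text
clock: 29.45
position: [0.5494, 0.1267, 0.021]
tool_rot: [0.17, 1.568, -3.032]
force: [-12.3, -0.2, 16.0]
grip_width: 0.0293
```

```bash
python3 st.py
```

```text
29.45 [0.5494 0.1267 0.021 ] [-12.3489  -0.1825  15.9592] [ 0.0115  2.3188 -0.1923] [-15.9231   0.937   12.3613] tip 0.07957024743854269
```

send_rows([
  {"dx": 0, "dy": 0, "dz": 0, "rx": 0, "ry": 0, "rz": 0, "fingers": 0.3},
  {"dx": 0, "dy": 0, "dz": 0, "rx": 0, "ry": 0, "rz": 0, "fingers": 0.1},
  {"dx": 0, "dy": 0, "dz": 0, "rx": 0, "ry": 0, "rz": 0, "fingers": -0.1},
  {"dx": 0, "dy": 0, "dz": 0, "rx": 0, "ry": 0, "rz": 0, "fingers": -0.2},
  {"dx": 0, "dy": 0, "dz": 0, "rx": 0, "ry": 0, "rz": 0, "fingers": -0.2},
  {"dx": 0, "dy": 0, "dz": 0, "rx": 0, "ry": 0, "rz": 0, "fingers": -0.2},
  {"dx": 0, "dy": 0, "dz": 0, "rx": 0, "ry": 0, "rz": 0, "fingers": -0.2},
  {"dx": 0, "dy": 0, "dz": 0, "rx": 0, "ry": 0, "rz": 0, "fingers": -0.2},
])

```text
clock: 30.45
position: [0.551, 0.1267, 0.0209]
tool_rot: [-2.383, 1.571, 0.698]
force: [0.1, -0.6, 0.4]
grip_width: 0.0513
```

send_rows([
  {"dx": -1, "dy": 0, "dz": 0, "rx": 0, "ry": 0, "rz": 0, "fingers": -0.2},
  {"dx": -2.5, "dy": 0, "dz": 0, "rx": 0, "ry": 0, "rz": 0, "fingers": -0.2},
  {"dx": -4.5, "dy": 0, "dz": 0, "rx": 0, "ry": 0, "rz": 0, "fingers": -0.2},
  {"dx": -7, "dy": 0, "dz": 0, "rx": 0, "ry": 0, "rz": 0, "fingers": -0.2},
  {"dx": -10, "dy": 0, "dz": 0, "rx": 0, "ry": 0, "rz": 0, "fingers": -0.2},
  {"dx": -12, "dy": 0, "dz": 2, "rx": 0, "ry": 0, "rz": 0, "fingers": -0.2},
  {"dx": -12, "dy": 0, "dz": 4, "rx": 0, "ry": 0, "rz": 0, "fingers": -0.2},
  {"dx": -12, "dy": 0, "dz": 5, "rx": 0, "ry": 0, "rz": 0, "fingers": -0.2},
])

```text
clock: 31.45
position: [0.5005, 0.1299, 0.142]
tool_rot: [-2.613, 1.57, 0.468]
force: [0.4, 0.1, 0.2]
grip_width: 0.0512
```

```bash
python3 st.py
python3 - <<'E'
from h import *
np.set_printoptions(precision=4,suppress=True)
W=grab_frame("wrist");cv2.imwrite("pics/wrist14.png",W["pixels"])
D=grab_frame("side");cv2.imwrite("pics/side14.png",cv2.resize(D["pixels"][200:290,200:320],None,fx=6.6,fy=6.6,interpolation=3))
S=grab_frame("scene");cv2.imwrite("pics/scene14.png",cv2.resize(S["pixels"][180:300,200:360],None,fx=5,fy=5,interpolation=3))
E
```

```text
31.45 [0.5005 0.1299 0.142 ] [0.3991 0.0505 0.2489] [-0.05    0.0426 -0.0037] [-0.2484 -0.0747 -0.3956] tip 0.030699160485679444
```

View pics/wrist14.png

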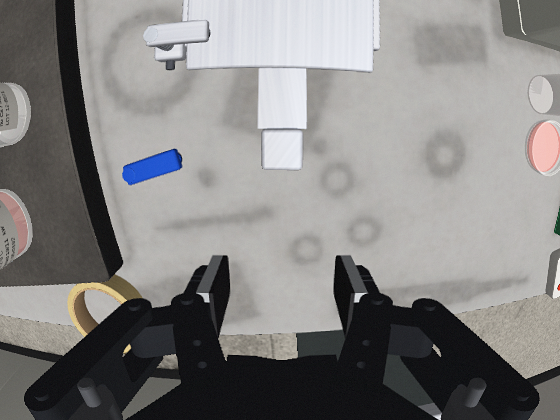

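View pics/side14.png

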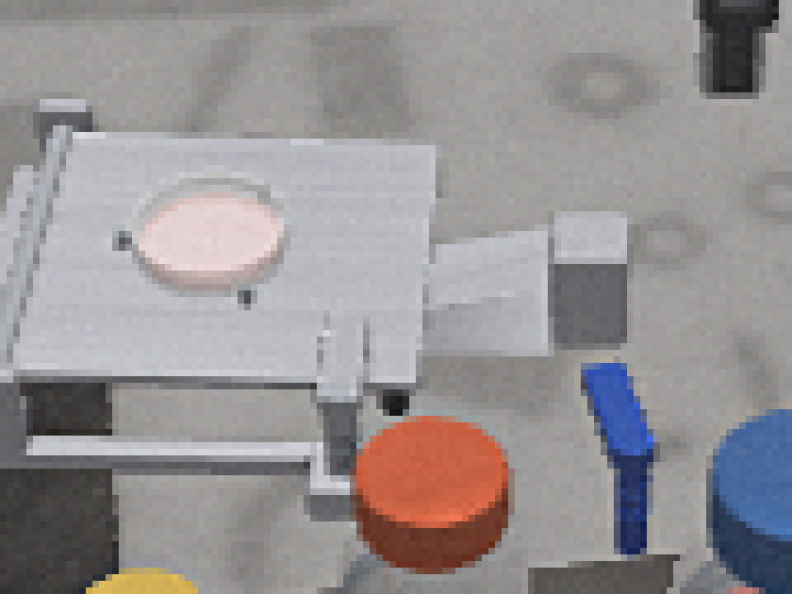

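View pics/scene14.png

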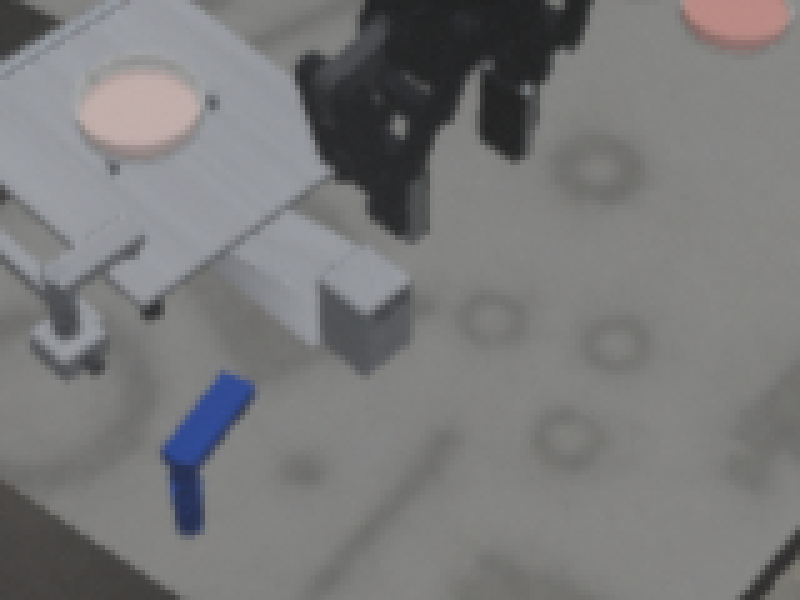

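```bash
python3 -c "
from h import *
print(job.job_done())"
```

```text
the job is handed in; nothing more can be done
None
```

I pushed the wedge in under the foot until the platform met the stop, released it, and handed the job in at about 32 s. No verdict was reported, so whether it passed is unknown.

**What I did:** I took the wedge by its grip block, turned it about 108°, and set it on the bench in front of the table. I regripped it so it lay flat and slid it under the foot. The foot came onto the ramp when the thin end was about 33 mm past it. The stop was met at about 75 mm.

**Last checks that agree:**
- **Snugness:** with bench friction subtracted, the push rose about 4 to 5 N above the level before the stop, at the low end of the 4 to 10 N given as snug.
- **Held after release:** I let go, regripped and pushed again with about 12 N in total, and the wedge moved only about 0.1 mm.
- **Final pictures:** the wedge looks flat on the bench with the platform up at the bumper. The gripper is about 12 cm higher and clear, with forces near zero.
- **Other things:** the beaker, dish, tape roll and blue look-alike appear where they were. I did not re-measure them, and I did not check the counter and timer in the last pictures.

**What did not go as planned:**
- One move went 4 cm the wrong way because of an axis sign. It touched nothing, and I corrected it.
- The pads slipped on the block once at the 30 N squeeze. I raised the squeeze and finished the push.
- I never measured the stop force directly. From the push I estimate 5 to 6 N.

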